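Fit a pulley on an axle and spread the snap ring over its groove

ROBOT

A 6-joint arm with a two-finger parallel gripper is mounted at the origin on a cart in front of the work surface, level with it; the furniture and walls round the work are solid. World frame = base frame: x ahead of the robot, y to its left, z up, the work surface at z = 0. Lengths are in mm, angles in rad, forces in N, time in s.
With the tool pointing down it reaches from about 350 to 950 mm from the base axis. Payload 17.4 kg.
Tool frame: the origin (TCP) lies midway between the tips of the shut fingers; the grasp point (between the pads) lies robot.hold_point_z behind it (robot.hold_point_z is the distance from the TCP to the grasp point, in mm); y points along the fingers, z is the direction in which the jaws open and shut, and the axes are right-handed (so a half turn about y gives the same grasp; the last joint's range is limited). The gripper opens to 93 mm and grips with 3 to 60 N. Pads are 15 mm wide; open, the fingers measure 128 mm over their backs; the gripper's body (75 mm by 188 mm) begins 65 mm behind the grasp point.
Start: joints at [-1.383, 0.116, 1.442, -0, 1.584, -0.038], TCP at [151.113, -657.873, 218.646] pointing down, gripper open.
Joint ranges: [-2.83, 2.83], [-0.83, 2.19], [0.07, 2.5], [-1.14, 4.28], [0.01, 3], [-2.97, 2.97]. Speed limits (rad/s): [1.89, 1.89, 2.22, 3.14, 3.14, 3.14].

INTERFACE

Orientations are given as [roll, pitch, yaw] about the fixed x, y, z axes, in that order (R = Rz(yaw) Ry(pitch) Rx(roll)).
In Python, from station import robot, imaging gives the robot as it stands. The module is installed in compiled form; this text tells all that it offers.
- The arm moves only by the shell command python3 -m pendant 'ROWS' [FORCE]. ROWS is JSON, a list of rows, each an object of numbers: "x", "y", "z": the shift along the tool's x, y, z in m; "twist": the turn about the tool's y in rad; "gripper": the closure in counts, from 0 (fully open) to 255 (shut). A call has 1 to 10 rows; each row is the pose to reach, as a shift and turn from the pose commanded when the call began, along the tool's axes at that moment; what a row does not reach only later rows make up. A row lasts 1/12 s, in which the tool goes at most 41.7 mm and 7.16 degrees, less where a joint would pass 70% of its speed; a pose out of reach is approached as far as the arm can. A call with a gripper value outside its range is refused whole. The fingers move at their own pace and stop on an object; FORCE is the grip in N (left out, the last holds). Time passes only in rows, so rows that repeat a pose let the fingers close. It gives the time, the measured TCP pose, the force and the opening at its end, in the units of the state.
- robot.get_obs(): the state, without advancing time (a new reading comes with each control period).
- imaging.camera(name): name is "scene" or "side" or "wrist"; returns a dict with "color" (384x512x3 uint8, blue, green, red), "intrinsics" (3x3 intrinsics, pixels), "position" and "orientation" of the camera in the world. Camera axes: x right, y down, z forward; pixel columns grow to the right and rows downward; lengths in mm; the calibration is good to about 2 mm. A picture is of the moment at which its call begins. There is no depth.
- robot.close_job(): hands the job in, once; it reports no verdict.
The state is a dict: "time_s": time; "joint_pos": joint angles; "qd": joint speeds; "joint_torque": joint torques, N m; "tcp_pos": TCP position; "tool_rot": TCP orientation; "force": force on the tool from outside, world axes, zero at the start; "torque": the same for the moment, N m; "width": finger opening in mm.
Only numpy, scipy, OpenCV 4.12 (cv2) and the standard library are available. Lean on these libraries where they do the work, as an engineer would, in place of code of your own. Each camera call takes 0.05 s, during which the arm holds its last target.

TASK

Put the pulley on the upright axle, hub side up, and push it fully home on the shoulder. Then take the blue-handled ring pliers from their cradle, put their two pins into the eyes of the snap ring on the white stand, squeeze to spread the ring, lift it off and slide it down the axle, level, to the groove just above the pulley's hub. Finish while holding it there: keep gripping the pliers, squeezed so that the ring stays spread round the groove, and leave the other things on the desk where they are.

Things in the scene. Friction and masses are not known exactly. Their poses are not given: they have to be found in the camera images.
- pulley_center (a point): Pulley standing flat on the desk, hub up: aluminium rim 54 mm across and 20 mm high, above it a brass hub 42 mm across and 10 mm high; bore 33 mm right through; 0.08 to 0.17 kg. The point is on its axis, half-way up the rim, 10 mm above its underside; z is up along the axis.
- pulley_bottom (a point): Centre of the pulley's underside, on the axis of the bore; z up.
- axle_groove (a point): Point on the axis of the fixed upright steel axle (30 mm across), 56 mm above the desk, at the lower end of its groove (25 mm across, 7 mm wide); z up. The shoulder (40 mm across) on which the pulley stands is 30 mm below, so the seated pulley's hub top is level with the point. The ring belongs with its underside level with the point, on the hub.
- axle_tip (a point): Top end of the axle, on its axis, 80 mm above the desk; its last 6 mm are coned from 30 down to 19 mm.
- axle: The axle with its grey flange, 100 x 90 x 16 mm, lying on the desk; origin on the axis at desk height.
- snap_ring: Dark steel snap ring, 4 mm thick, 12 g, flat on a narrow white stand, underside 130 mm above the desk; origin at its centre on the underside, axes as ring_center. A brass stub on the stand, 16 mm across, 3 mm high, stands inside it. Two arms bend outward on springs, 50 degrees either side of the back. Relaxed it does not pass over the axle; at 0.3 rad an arm it is round, 34 mm inside.
- ring_center (a point): Centre of the curve of the ring's back (radius 17 mm inside, 22 mm outside), half-way through the thickness; x points from the open gap to the back of the ring, z up. When the spread ring is on the axle, the axle's axis is at this point.
- ring_eyes (a point): Point on the ring's top face mid-way between its two eyes, 19.9 mm from the ring's centre on the gap side; x points to the ring's back, y across the gap, z up. The eyes are square through holes, 8 mm wide, 7.4 mm either side of the point along y when relaxed (17.4 mm when spread 0.3 rad); below them the stand has a slot, 10 mm wide and open.
- pliers: Blue-handled ring pliers lying level in a wooden cradle, about 0.11 kg; origin at the pivot, mid-height, 55 mm ahead of the grip point; x to the tips, z up. Squeezing the handles opens the tips. Springs hold the handles open: each side needs about 9 N to begin to move, about 17 N at the stop with the ring on. The spread ring hangs on the pins by its own spring force.
- pliers_grip (a point): Where to grip the pliers: mid-way between the handles, at half height, 70 mm above the desk; x to the tips, y across the handles, z up. Handles 10 mm thick, 20 mm high, from 23 mm ahead to 47 mm behind; outer faces 64 mm apart here at rest, 38 mm at the stop: close to about 61 mm to carry them unsqueezed. 52 mm free below them; cradle bar 33 mm behind, post 55 mm ahead.
- pliers_tips (a point): Mid-way between the undersides of the tips' collars, 113 mm ahead of the grip point and 22 mm below it; same axes. Below each collar (9 mm across) a 3.6 mm pin stands 7 mm down, its end coned. Pins at rest 5.8 mm either side along y (7.4 at 61 mm grip); at the stop 19 mm, and 3 mm nearer the pivot. With collars on the ring and pins in the eyes, this point is at ring_eyes.
- jaw_left (a joint): Pliers' left lever, rad: 0 at rest (handles open, tips together), 0.24 squeezed to the stop. The right one follows it.
- ring_left (a joint): Bend of the ring's left arm, rad: 0 relaxed, about 0.27 when spread by pliers squeezed to the stop.
- ring_right (a joint): The same for the right arm.
- pulley: The pulley as a whole; origin at the centre of its underside.
- orange_mug: Orange mug, 69 mm across, 68 mm high; leave alone. Origin under its centre.
- solder_reel: Reel of solder, 86 x 62 x 35 mm; leave alone.
- screwdriver: Red screwdriver lying, 160 mm long; leave alone.

How it is judged (in metres and radians):
On the way, in this order (a step that is already met when the one before it is completed fails the run):
1. the pulley is home on the axle's shoulder, let go (horizontal distance between pulley_bottom and axle_groove below 0.004 m and z of pulley_bottom in the frame of axle_groove between -0.0325 and -0.028 m and angle between pulley_bottom's own z axis and vertical below 0.08 rad and contact force between the fingers and pulley below 0.1 N), for 0.2 s.
2. the ring is spread by the gripped pliers and lifted off its stand (value of joint each of ring_left, ring_right above 0.2 rad and contact force between snap_ring and pliers above 1 N and contact force between the fingers and pliers above 2 N and height (world z) of ring_center above 0.142 m), for 0.2 s.
3. the spread ring is round the axle (value of joint each of ring_left, ring_right above 0.2 rad and horizontal distance between ring_center and axle_groove below 0.008 m and z of ring_center in the frame of axle_groove below 0.018 m), for 0.1 s.
At the end, for the whole second after the job is handed in: Pulley home on the shoulder (2.5 mm, upright); ring round the axle at the groove (6 mm from the axis, underside -2 to +4 mm from the hub top, tilt under 8 degrees), both arms spread over 0.2 rad by the pliers, gripped with over 3 N, for the last second (horizontal distance between pulley_bottom and axle_groove below 0.004 m and z of pulley_bottom in the frame of axle_groove between -0.0325 and -0.028 m and angle between pulley_bottom's own z axis and vertical below 0.08 rad and value of joint each of ring_left, ring_right above 0.2 rad and horizontal distance between ring_center and axle_groove below 0.006 m and z of ring_center in the frame of axle_groove between 0 and 0.006 m and angle between the z axis of ring_center and the z axis of axle_groove, either way round below 0.14 rad and contact force between snap_ring and pliers above 1 N and contact force between the fingers and pliers above 3 N and linear speed of snap_ring below 0.02 m/s); the arm keeps its last pose, push and grip.
It fails at once if a bystander (mug, reel, screwdriver) is pushed more than 3 cm (distance of any of orange_mug, solder_reel, screwdriver from where it was at the start of the episode above 0.03 m).
It also fails if it takes over 59 s, if anything falls off the work surface, if the arm or the gripper's body presses on something with over 40 N, if the wrist force passes 120 N, or if a joint passes its speed limit or range.

## Working session

There is one attempt and no reset: what is moved stays moved. The work goes in short steps, Python scripts to look and compute and a shell command to move; the robot and the scene stay as the last step left them, time stands still between calls to the robot, and variables do not carry over. Pictures are saved under pics/ and viewed, and the job is handed in when it is done.

```bash
mkdir -p pics; ls
python3 - <<'E'
from station import robot, imaging
import cv2
print(robot.get_obs(), robot.hold_point_z)
for n in ("scene","side","wrist"):
    c=imaging.camera(n); cv2.imwrite(f"pics/a_{n}.png",c["color"]); print(n,c["intrinsics"],c["position"],c["orientation"])
E
```

```text
pics
{'time_s': 0.0, 'joint_pos': array([-1.38277776e+00,  1.16463925e-01,  1.44227199e+00, -6.39144619e-06,
        1.58397786e+00, -3.78106827e-02]), 'qd': array([ 9.82563514e-05, -4.36518167e-05,  2.09375871e-04,  5.34787069e-04,
       -1.59129000e-03, -6.54336455e-04]), 'joint_torque': array([-2.80925640e-03, -7.21268106e+01, -6.22611308e+01,  7.76960026e-02,
        2.37333187e-02, -7.12482301e-05]), 'tcp_pos': array([ 151.08679676, -657.66542744,  217.91587649]), 'tool_rot': array([-1.57191689e+00,  3.59937226e-05, -2.91576350e+00]), 'force': array([-0.37370103, -0.29634482,  0.46122251]), 'torque': array([-0.05784691,  0.01448804,  0.00570689]), 'width': 92.77121410334026} 18.8
scene [[463.99313352   0.         253.90825272]
 [  0.         463.99313352 196.84196184]
 [  0.           0.           1.        ]] [-451.74820439  875.81385972  698.55357606] [-1.99368241  0.01401173 -2.2454653 ]
side [[371.84921509   0.         256.50814068]
 [  0.         371.84921509 202.89937493]
 [  0.           0.           1.        ]] [ 536.46549085 -808.77446933  814.54933169] [-2.24330004 -0.0114783  -0.03832193]
wrist [[317.97195935   0.         254.4964467 ]
 [  0.         317.97195935 196.76559393]
 [  0.           0.           1.        ]] [ 225.23702846 -641.56918402  383.09853719] [ 2.86072209e+00  8.40918946e-04 -1.34519204e+00]
```

View pics/a_scene.png

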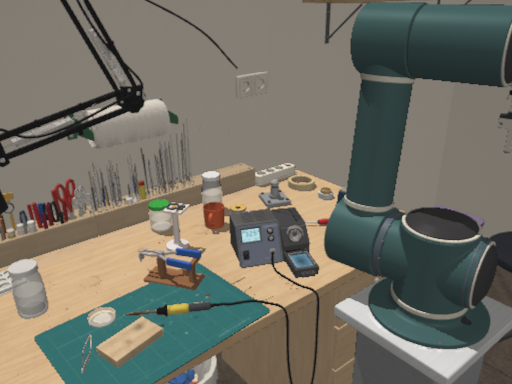

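View pics/a_side.png

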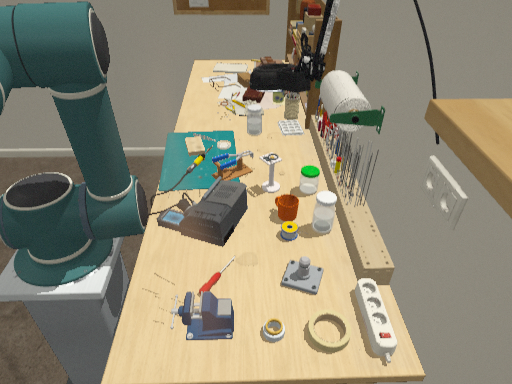

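View pics/a_wrist.png

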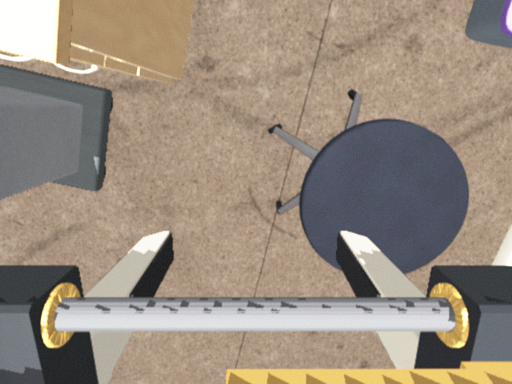

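```bash
cat > h.py <<'E'
import numpy as np, cv2
from scipy.spatial.transform import Rotation as Ro
from station import robot, imaging
def cam(n):
    c=imaging.camera(n); c["R"]=Ro.from_euler("xyz",c["orientation"]).as_matrix(); return c
def ray(c,u,v):
    d=c["R"]@np.linalg.inv(c["intrinsics"])@np.array([u,v,1.]); return np.array(c["position"]),d/np.linalg.norm(d)
def plane(c,u,v,z):
    p,d=ray(c,u,v); return p+d*(z-p[2])/d[2]
def proj(c,P):
    P=np.atleast_2d(P); q=(P-c["position"])@c["R"]; q=q@c["intrinsics"].T; return q[:,:2]/q[:,2:]
def tri(a,b):
    (p,d),(q,e)=a,b; A=np.stack([d,-e],1); s=np.linalg.lstsq(A,q-p,rcond=None)[0]
    x,y=p+s[0]*d,q+s[1]*e; return (x+y)/2,np.linalg.norm(x-y)
def crop(c,u,v,w,h,k,name):
    im=c["color"][max(0,v-h):v+h,max(0,u-w):u+w]; cv2.imwrite(name,cv2.resize(im,None,fx=k,fy=k,interpolation=cv2.INTER_CUBIC))
E
python3 - <<'E'
from h import *
s=cam("side"); c=cam("scene")
for n,u,v,z in [("axle top",304,262,80),("pulley?",273,329,30),("pliers",232,160,70),("ring",271,157,134),("mug",288,207,34),("reel",289,230,20),("screwdriver",215,277,10)]:
    P=plane(s,u,v,z); print(n,P.round(0), "r",np.hypot(P[0],P[1]).round(0),"in scene",proj(c,P).round(0))
crop(s,290,300,60,50,6,"pics/b1.png"); crop(s,250,170,60,45,6,"pics/b2.png"); crop(c,175,240,60,50,6,"pics/b3.png")
crop(c,290,190,60,40,6,"pics/b4.png")
E
```

```text
axle top [ 696. -141.   80.] r 711.0 in scene [[278. 178.]]
pulley? [ 604. -306.   30.] r 677.0 in scene [[329. 187.]]
pliers [499. 386.  70.] r 631.0 in scene [[177. 252.]]
ring [637. 300. 134.] r 704.0 in scene [[177. 204.]]
mug [687. 146.  34.] r 702.0 in scene [[213. 214.]]
reel [681.  49.  20.] r 683.0 in scene [[238. 210.]]
screwdriver [ 457. -126.   10.] r 474.0 in scene [[324. 221.]]
```

View pics/b1.png

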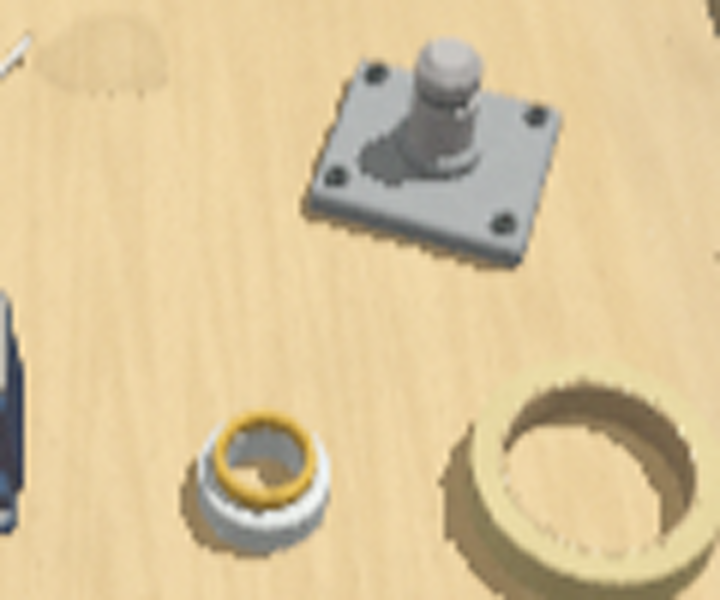

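View pics/b2.png

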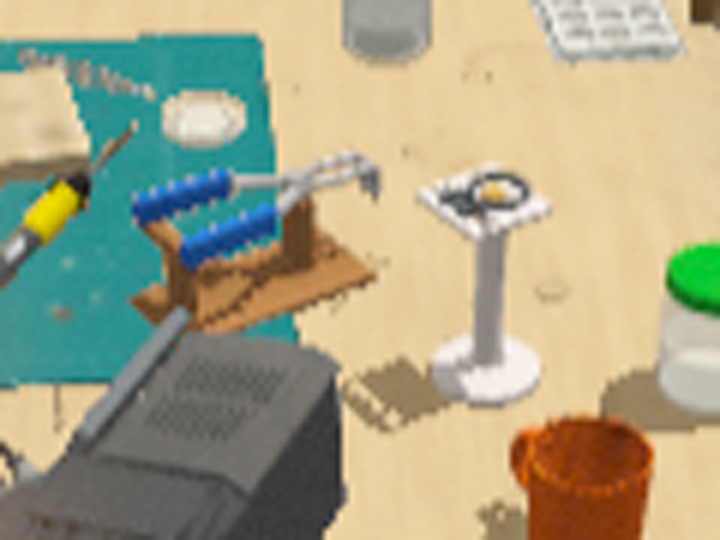

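View pics/b3.png

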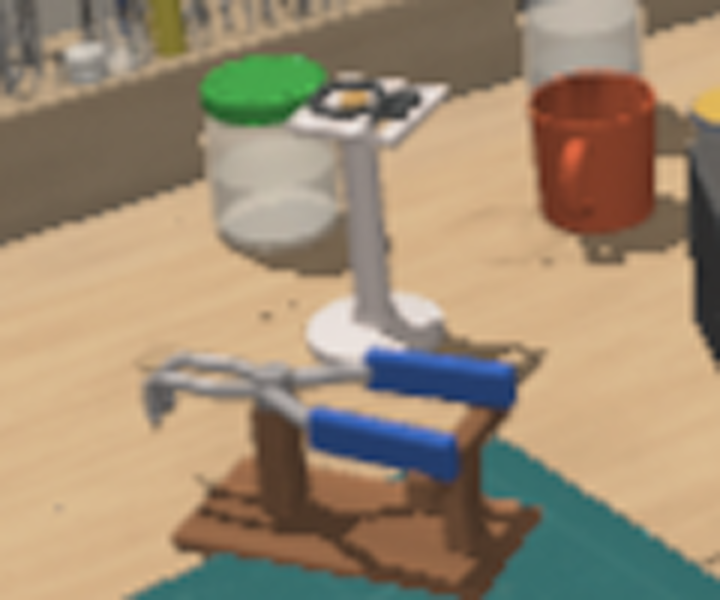

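View pics/b4.png

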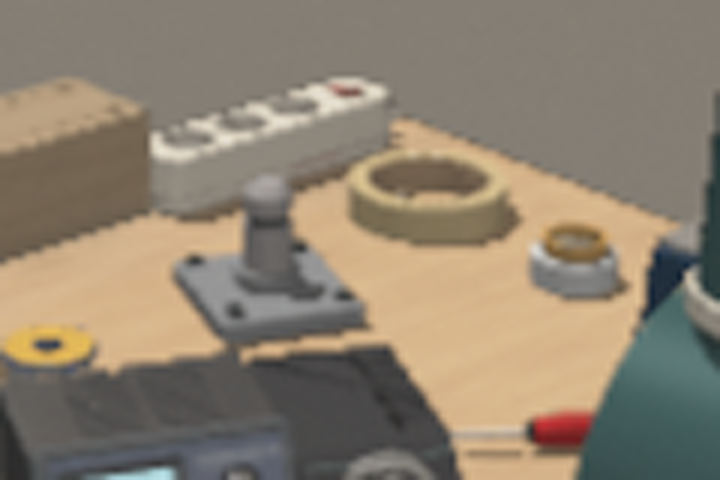

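```bash
cat >> h.py <<'E'
def go(P,yaw=None):
    """shift (m, tool axes) and twist from measured pose to TCP P; yaw= wanted tool rpy yaw (tool pointing down)"""
    o=robot.get_obs(); R=Ro.from_euler("xyz",o["tool_rot"]).as_matrix()
    d=R.T@(np.array(P,float)-o["tcp_pos"])/1000
    s="x %.4f y %.4f z %.4f"%tuple(d)
    if yaw is not None:
        # twist about tool y (=down): +twist -> yaw decreases
        t=-(yaw-o["tool_rot"][2]); t=(t+np.pi)%(2*np.pi)-np.pi; s+=" twist %.4f"%t
    print(s)
def st():
    o=robot.get_obs(); print(round(o["time_s"],2),o["tcp_pos"].round(1),o["tool_rot"].round(4),"F",o["force"].round(1),"T",o["torque"].round(2),"w",round(o["width"],1),"q",o["joint_pos"].round(2))
E
python3 - <<'E'
from h import *
s=cam("side")
for n,u,v,z in [("vise R bottom",233,338,0),("vise R top",233,320,50),("vise top back",200,293,60),("tape L",308,330,15),("strip",360,290,30),("rail",352,275,60),("station top",246,190,100),("station top",190,212,100),("station bottom R",246,215,0),("station bot",220,242,0)]:
    print(n,plane(s,u,v,z).round(0))
go((550,-306,218))
E
```

```text
vise R bottom [ 508. -309.    0.]
vise R top [ 509. -292.   50.]
vise top back [ 427. -219.   60.]
tape L [ 690. -302.   15.]
strip [ 841. -198.   30.]
rail [ 821. -172.   60.]
station top [548. 155. 100.]
station top [379.  49. 100.]
station bottom R [547. 148.   0.]
station bot [464.  21.   0.]
x -0.4675 y 0.0005 z -0.2536
```

```bash
python3 -m pendant '[{"x":-0.4675,"z":-0.2535},{"x":-0.4675,"z":-0.2535},{"x":-0.4675,"z":-0.2535},{"x":-0.4675,"z":-0.2535},{"x":-0.4675,"z":-0.2535},{"x":-0.4675,"z":-0.2535},{"x":-0.4675,"z":-0.2535},{"x":-0.4675,"z":-0.2535},{"x":-0.4675,"z":-0.2535},{"x":-0.4675,"z":-0.2535}]'
python3 - <<'E'
from h import *
st()
E
```

```text
0.3 [ 151.1 -657.8  218.4] [-1.5712  0.     -2.9158] F [-0.3 -0.5  0. ] T [-0.09  0.01 -0.01] w 93.0 q [-1.38  0.12  1.44  0.    1.58 -0.04]validation failed for argument at $[0]...
```

```bash
python3 -m pendant '[{"x":-0.2,"y":0,"z":-0.108,"twist":0,"gripper":0},{"x":-0.2,"y":0,"z":-0.108,"twist":0,"gripper":0},{"x":-0.2,"y":0,"z":-0.108,"twist":0,"gripper":0},{"x":-0.2,"y":0,"z":-0.108,"twist":0,"gripper":0},{"x":-0.2,"y":0,"z":-0.108,"twist":0,"gripper":0},{"x":-0.2,"y":0,"z":-0.108,"twist":0,"gripper":0}]'; echo
python3 - <<'E'
from h import *
st()
E
```

```text
time_s: 0.8
tcp_pos: [324.5, -505.0, 219.0]
tool_rot: [-1.571, 0.001, -2.914]
force: [0.1, -0.0, -0.4]
width: 92.7

0.8 [ 324.5 -505.   219. ] [-1.5707e+00  9.0000e-04 -2.9138e+00] F [ 0.1 -0.  -0.4] T [-0.07 -0.02  0.02] w 92.7 q [-1.04 -0.05  1.61  0.    1.58  0.3 ]
```

```bash
python3 -m pendant '[{"x":-0.267,"y":0,"z":-0.146,"twist":0,"gripper":0},{"x":-0.267,"y":0,"z":-0.146,"twist":0,"gripper":0},{"x":-0.267,"y":0,"z":-0.146,"twist":0,"gripper":0},{"x":-0.267,"y":0,"z":-0.146,"twist":0,"gripper":0},{"x":-0.267,"y":0,"z":-0.146,"twist":0,"gripper":0},{"x":-0.267,"y":0,"z":-0.146,"twist":0,"gripper":0},{"x":-0.267,"y":0,"z":-0.146,"twist":0,"gripper":0},{"x":-0.267,"y":0,"z":-0.146,"twist":0,"gripper":0},{"x":-0.267,"y":0,"z":-0.146,"twist":0,"gripper":0}]'; echo
python3 - <<'E'
from h import *
c=cam("wrist"); st(); cv2.imwrite("pics/c1.png",c["color"]); print(c["position"],c["orientation"])
o=robot.get_obs(); R=Ro.from_euler("xyz",o["tool_rot"]).as_matrix()
print(R.T@(c["position"]-o["tcp_pos"]), proj(c,o["tcp_pos"]))
print(proj(c,[[604,-306,30],[696,-141,80]]))
E
```

```text
time_s: 1.55
tcp_pos: [551.3, -303.5, 218.3]
tool_rot: [-1.571, -0.0, -2.912]
force: [-0.1, 0.0, 0.1]
width: 92.9

1.6 [ 550.  -304.9  218.3] [-1.5711e+00 -5.0000e-04 -2.9135e+00] F [ 0.3 -0.1  0.1] T [ 0.04  0.01 -0.01] w 93.4 q [-0.55  0.02  1.55 -0.    1.58  0.8 ]
[ 625.37666207 -287.02229634  383.37416028] [ 2.86061527e+00  4.42278216e-04 -1.34173024e+00]
[ -77.36881094 -165.10064076   -0.41400965] [[255.14196595 247.35606304]]
[[267.14665796 128.99617142]
 [102.26789126 -23.14848604]]
```

View pics/c1.png

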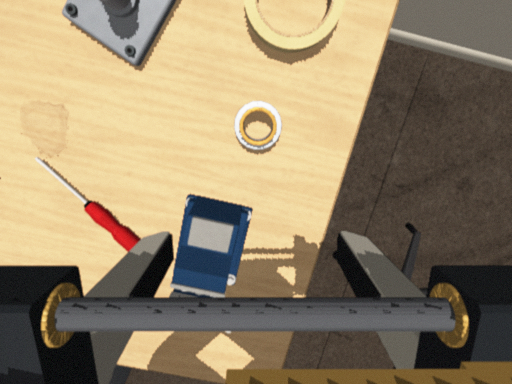

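Run:
```python
from h import *
c=cam("wrist"); s=cam("side"); k=cam("scene")
def brass(c,box):
    u0,v0,u1,v1=box; im=c["color"][v0:v1,u0:u1]; h=cv2.cvtColor(im,cv2.COLOR_BGR2HSV)
    m=cv2.inRange(h,(12,140,80),(30,255,255)); 
    cs,_=cv2.findContours(m,cv2.RETR_EXTERNAL,cv2.CHAIN_APPROX_NONE); q=max(cs,key=cv2.contourArea)
    e=cv2.fitEllipse(q); print(e, m.sum()/255); return e[0][0]+u0,e[0][1]+v0
a=brass(c,(225,90,290,160)); b=brass(s,(255,310,292,345)); d=brass(k,(310,170,345,205))
for n,cc,p in (("w",c,a),("s",s,b),("k",k,d)): print(n,p,plane(cc,*p,28).round(1))
print(tri(ray(s,*b),ray(k,*d)),tri(ray(s,*b),ray(c,*a)),tri(ray(k,*d),ray(c,*a)))
```

```text
((31.420995712280273, 34.59730911254883), (35.151065826416016, 35.57280349731445), 23.662832260131836) 325.0
((18.632535934448242, 16.335594177246094), (14.953380584716797, 15.630035400390625), 105.72423553466797) 85.0Traceback (most recent call last):
  File "<stdin>", line 8, in <module>
  File "<stdin>", line 6, in brass
ValueError: max() iterable argument is empty
```

Run:
```python
from h import *
c=cam("wrist"); s=cam("side"); k=cam("scene")
print(k["color"][178:200,318:336].max(2)[::3,::3]); 
print(plane(c,256.4,124.6,30).round(1),plane(s,273.6,326.3,30).round(1))
# scene crop grid: b4 hub ellipse center at (577,242)/6
print(plane(k,230+577/6,150+242/6,30))
print(tri(ray(s,273.6,326.3),ray(c,256.4,124.6)),tri(ray(s,273.6,326.3),ray(k,230+577/6,150+242/6)))
```

```text
[[205 139 138 139 137 138]
 [220 222 224 190 138 139]
 [219 217 220 222 223 207]
 [221 218 183 194 220 221]
 [224 157 158 142 176 219]
 [173 189 121 125 158 203]
 [174 124 131 134 129 150]
 [223 209 124 123 122 201]]
[ 603.2 -297.2   30. ] [ 605.9 -299.1   30. ]
[ 589.9042865  -278.94517304   30.        ]
(array([ 604.60395633, -297.55395876,   28.20395739]), np.float64(3.075906095400009)) (array([ 605.5688306 , -294.40614187,   21.19466002]), np.float64(2.809663109238165))
```

Run:
```python
from h import *
go((604,-298,75))
```

```text
x -0.0560 y 0.1438 z 0.0037
```

```bash
python3 -m pendant '[{"x":-0.04,"y":0.01,"z":0.0037,"twist":0,"gripper":0},{"x":-0.056,"y":0.04,"z":0.0037,"twist":0,"gripper":0},{"x":-0.056,"y":0.08,"z":0.0037,"twist":0,"gripper":0},{"x":-0.056,"y":0.12,"z":0.0037,"twist":0,"gripper":0},{"x":-0.056,"y":0.1438,"z":0.0037,"twist":0,"gripper":0},{"x":-0.056,"y":0.1438,"z":0.0037,"twist":0,"gripper":0}]'; echo
python3 - <<'E'
from h import *
c=cam("wrist"); st(); cv2.imwrite("pics/c2.png",c["color"])
print(proj(c,[[604,-298,30],[604,-298,20],robot.get_obs()["tcp_pos"]]))
E
```

```text
time_s: 2.4
tcp_pos: [602.0, -296.2, 68.6]
tool_rot: [-1.576, -0.006, -2.917]
force: [-1.2, 0.2, -0.8]
width: 93.1

2.45 [ 603.3 -296.8   72.5] [-1.5737 -0.0034 -2.9167] F [-0.2  0.   0.9] T [0.03 0.04 0.05] w 92.9 q [-0.5   0.19  1.6  -0.    1.36  0.85]
[[256.88397578 218.449569  ]
 [256.85499962 213.54280486]
 [254.67909974 246.0570407 ]]
```

View pics/c2.png

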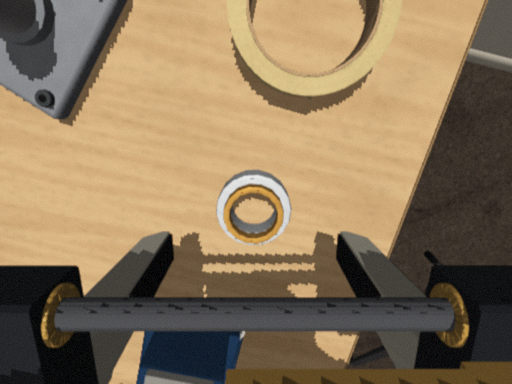

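Run:
```python
from h import *
c=cam("wrist")
im=c["color"]; h=cv2.cvtColor(im,cv2.COLOR_BGR2HSV); m=cv2.inRange(h,(12,150,60),(30,255,255)); m[:165]=0;m[250:]=0;m[:,:215]=0;m[:,295:]=0
cs,_=cv2.findContours(m,cv2.RETR_EXTERNAL,cv2.CHAIN_APPROX_NONE); q=max(cs,key=cv2.contourArea); e=cv2.fitEllipse(q);print(e)
P=plane(c,*e[0],30);print(P); st(); go((P[0],P[1],3))
```

```text
((251.7298126220703, 213.3477020263672), (55.12211227416992, 56.24018859863281), 91.4765625)
[ 606.83559469 -294.72673583   30.        ]
2.5 [ 604.5 -297.4   75.4] [-1.5711e+00 -4.0000e-04 -2.9166e+00] F [ 0.4 -0.2  1.1] T [ 0.01 -0.05 -0.  ] w 92.9 q [-0.5   0.19  1.6   0.    1.36  0.85]
x -0.0029 y 0.0724 z -0.0021
```

```bash
python3 -m pendant '[{"x":-0.003,"y":0.02,"z":-0.0015,"twist":0,"gripper":0},{"x":-0.003,"y":0.04,"z":-0.0015,"twist":0,"gripper":0},{"x":-0.003,"y":0.06,"z":-0.0015,"twist":0,"gripper":0},{"x":-0.003,"y":0.0715,"z":-0.0015,"twist":0,"gripper":0},{"x":-0.003,"y":0.0715,"z":-0.0015,"twist":0,"gripper":60},{"x":-0.003,"y":0.0715,"z":-0.0015,"twist":0,"gripper":80},{"x":-0.003,"y":0.0715,"z":-0.0015,"twist":0,"gripper":130},{"x":-0.003,"y":0.0715,"z":-0.0015,"twist":0,"gripper":150},{"x":-0.003,"y":0.0715,"z":-0.0015,"twist":0,"gripper":150},{"x":-0.003,"y":0.0715,"z":-0.0015,"twist":0,"gripper":150}]' 20; echo
python3 - <<'E'
from h import *
c=cam("wrist"); st(); cv2.imwrite("pics/c3.png",c["color"])
E
```

```text
time_s: 3.33
tcp_pos: [607.7, -294.9, 4.2]
tool_rot: [-1.57, 0.001, -2.916]
force: [0.3, -0.0, 0.5]
width: 57.2

3.38 [ 607.6 -294.8    4. ] [-1.5704e+00  5.0000e-04 -2.9158e+00] F [-0.9  1.2  0.8] T [0.27 0.08 0.03] w 53.6 q [-0.49  0.25  1.65  0.    1.24  0.86]
```

View pics/c3.png

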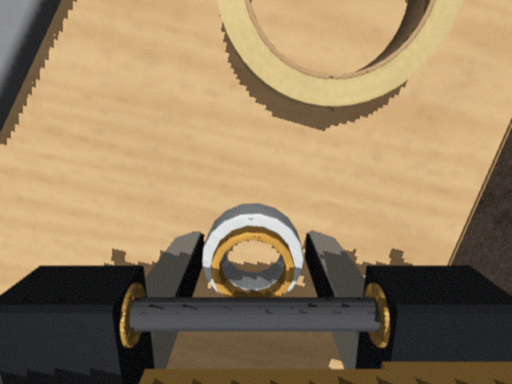

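```bash
python3 -m pendant '[{"x":0,"y":-0.01,"z":0,"twist":0,"gripper":160},{"x":0,"y":-0.04,"z":0,"twist":0,"gripper":160},{"x":0,"y":-0.08,"z":0,"twist":0,"gripper":160},{"x":0,"y":-0.11,"z":0,"twist":0,"gripper":160},{"x":-0.0,"y":-0.12,"z":-0.03,"twist":0,"gripper":160},{"x":-0.03,"y":-0.12,"z":-0.06,"twist":0,"gripper":160},{"x":-0.06,"y":-0.12,"z":-0.1,"twist":0,"gripper":160},{"x":-0.061,"y":-0.12,"z":-0.13,"twist":0,"gripper":160},{"x":-0.061,"y":-0.12,"z":-0.13,"twist":0,"gripper":160},{"x":-0.061,"y":-0.12,"z":-0.13,"twist":0,"gripper":160}]' 25; echo
python3 - <<'E'
from h import *
c=cam("wrist"); st(); cv2.imwrite("pics/c4.png",c["color"])
crop(c,250,250,70,60,5,"pics/c4b.png")
print(proj(c,[696,-141,80]))
E
```

```text
time_s: 4.22
tcp_pos: [637.9, -152.5, 124.1]
tool_rot: [-1.571, 0.0, -2.913]
force: [-0.2, -1.0, -1.9]
width: 52.5

4.27 [ 637.8 -153.8  124. ] [-1.5704e+00  2.0000e-04 -2.9144e+00] F [-0.4 -1.5 -1.5] T [-0.02 -0.04 -0.06] w 52.2 q [-0.28  0.12  1.6  -0.    1.43  1.07]
[[256.30858615 131.84981834]]
```

View pics/c4.png

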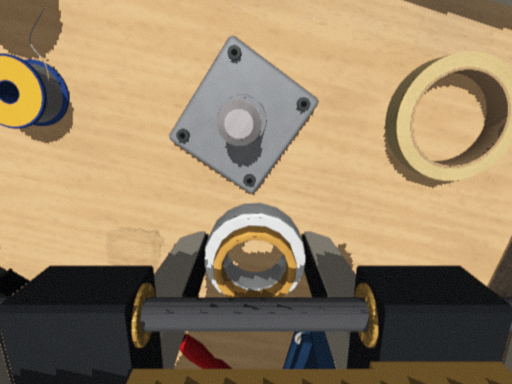

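View pics/c4b.png

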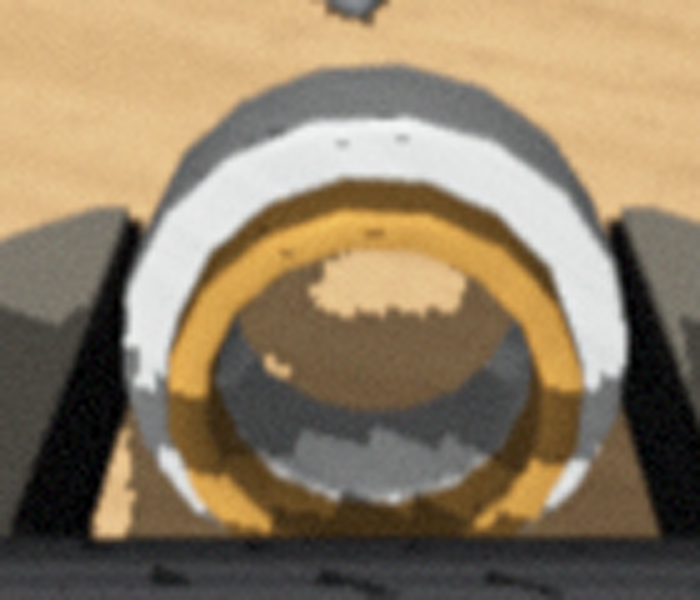

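Run:
```python
from h import *
c=cam("wrist"); st()
im=c["color"]; g=cv2.cvtColor(im,cv2.COLOR_BGR2GRAY)[90:160,205:280]
h=cv2.cvtColor(im,cv2.COLOR_BGR2HSV)[90:160,205:280]
m=cv2.inRange(h,(0,0,175),(180,60,255)); cs,_=cv2.findContours(m,cv2.RETR_EXTERNAL,cv2.CHAIN_APPROX_NONE); q=max(cs,key=cv2.contourArea); e=cv2.fitEllipse(q);print(e,g[::10,::8])
A=plane(c,e[0][0]+205,e[0][1]+90,80); B=plane(c,254.7,264.4,robot.get_obs()["tcp_pos"][2]+26)
print("axle",A,"hub",B, "hub-tcp",B-robot.get_obs()["tcp_pos"])
s=cam("side"); crop(s,304,268,25,20,16,"pics/c5.png"); k=cam("scene"); crop(k,274,185,25,20,16,"pics/c6.png")
T=robot.get_obs()["tcp_pos"]; go(T+(A-B)*[1,1,0])
```

```text
4.32 [ 637.7 -154.7  123.9] [-1.5704e+00  2.0000e-04 -2.9156e+00] F [ 0.  -0.3 -0.8] T [ 0.03  0.03 -0.03] w 52.4 q [-0.28  0.12  1.6  -0.    1.43  1.07]
((31.055816650390625, 32.52614974975586), (27.499990463256836, 28.5200252532959), 152.71438598632812) [[161 156 156 161 159 158 162 152 160 152]
 [155 157 158 157 146 158 156 156 157 153]
 [155 161 150 174 186 149 129 144 151 150]
 [148 154 150 184 194 189 118 148 151 153]
 [153 151 131 189 187 182 115 120 148 153]
 [150 154 147 118 108 109  72 143 149 149]
 [148 148 148  73  73  74  71 142 149 147]]
axle [ 698.74176192 -128.39750789   80.        ] hub [ 639.45292357 -154.28724792  149.8693761 ] hub-tcp [ 1.73640934  0.36361728 26.        ]
x -0.0636 y 0.0000 z -0.0120
```

View pics/c5.png

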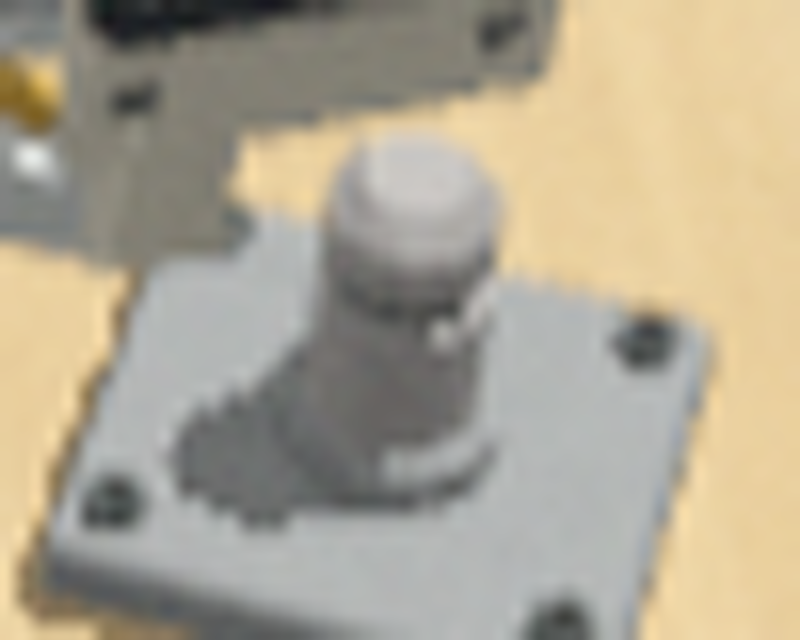

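View pics/c6.png

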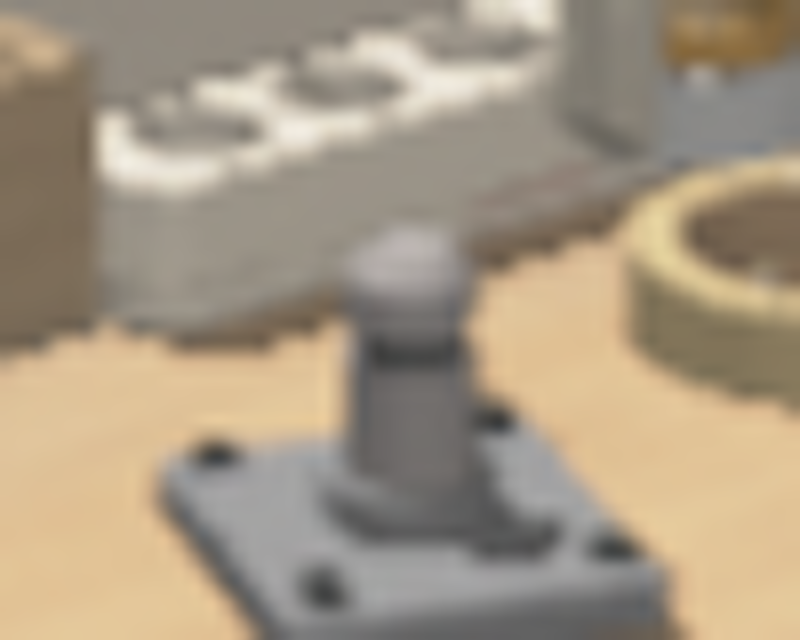

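```bash
python3 -m pendant '[{"x":-0.03,"y":0,"z":-0.006,"twist":0,"gripper":160},{"x":-0.055,"y":0,"z":-0.012,"twist":0,"gripper":160},{"x":-0.0636,"y":0.01,"z":-0.012,"twist":0,"gripper":160},{"x":-0.0636,"y":0.025,"z":-0.012,"twist":0,"gripper":160},{"x":-0.0636,"y":0.03,"z":-0.012,"twist":0,"gripper":160},{"x":-0.0636,"y":0.03,"z":-0.012,"twist":0,"gripper":160},{"x":-0.0636,"y":0.03,"z":-0.012,"twist":0,"gripper":160}]'; echo
python3 - <<'E'
from h import *
c=cam("wrist"); st(); print(plane(cam("side"),304.6,258.6,80))
crop(c,250,250,70,60,5,"pics/c7.png"); k=cam("scene");crop(k,280,185,40,30,10,"pics/c9.png")
s=cam("side"); crop(s,304,258,40,30,10,"pics/c8.png")
E
```

```text
time_s: 5.0
tcp_pos: [696.0, -129.1, 92.7]
tool_rot: [-1.571, -0.001, -2.917]
force: [0.4, -0.3, -1.3]
width: 52.2

5.05 [ 696.4 -129.1   93.5] [-1.5708e+00 -2.0000e-04 -2.9166e+00] F [ 0.1 -0.6 -1.2] T [ 0.06 -0.03 -0.03] w 52.5 q [-0.22  0.24  1.5  -0.    1.4   1.13]
[ 699.67990838 -129.34820331   80.        ]
```

View pics/c7.png

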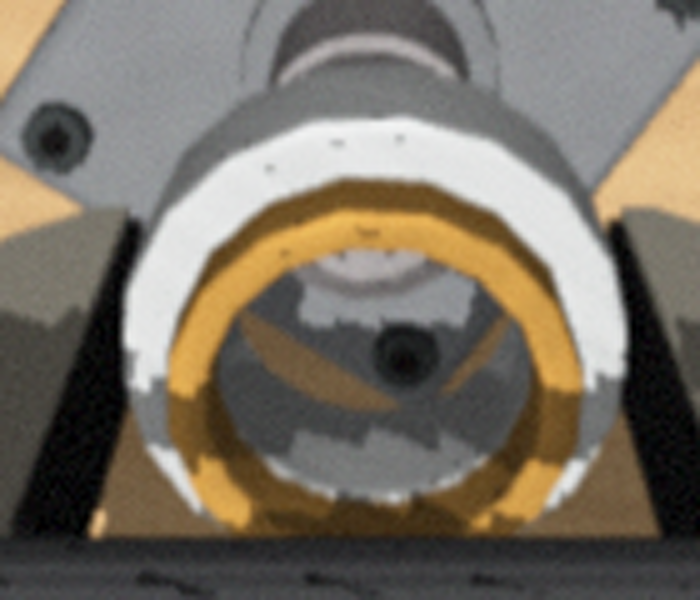

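View pics/c8.png

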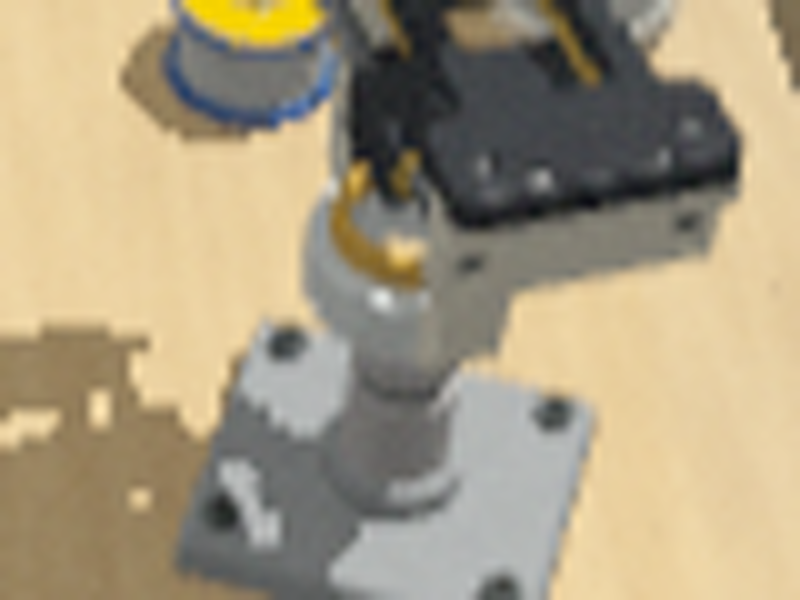

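View pics/c9.png

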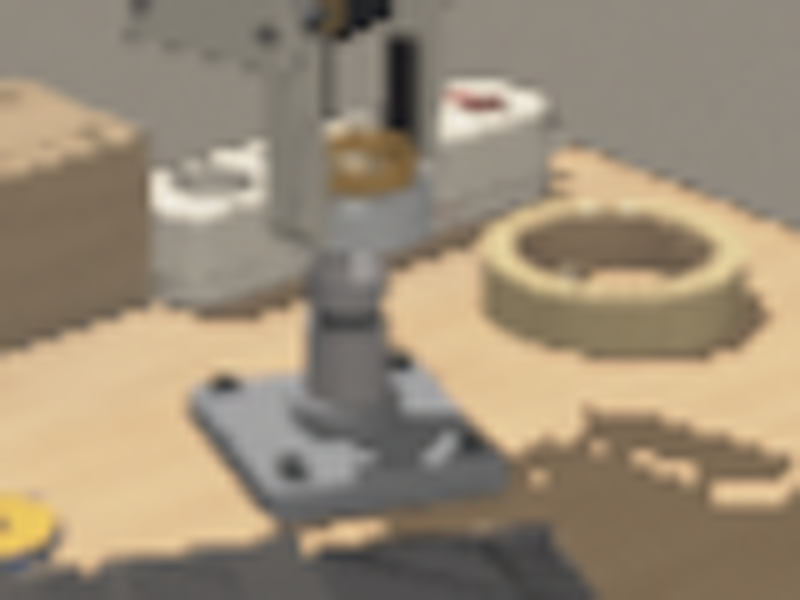

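Run:
```python
from h import *
c=cam("wrist"); st(); o=robot.get_obs()
R=Ro.from_euler("xyz",o["tool_rot"]).as_matrix(); X=R[:,0]; Z=R[:,2]
f=lambda P:((proj(c,P)-[180,190])*5).round(0)
A=np.array([699,-128.8,0])
for nm,r,z in(("tip19",9.5,80),("cone30",15,74),("shoulder",20,26)):
    print(nm,f([A+X*r+[0,0,z],A-X*r+[0,0,z],A+Z*r+[0,0,z],A-Z*r+[0,0,z]]).tolist())
H=o["tcp_pos"]*[1,1,0]+X*-1.7
for nm,r,z in(("hubtop42",21,120),("bore top",16.5,120),("rimtop54",27,110),("bore bot",16.5,90),("rim bot",27,90)):
    z+=o["tcp_pos"][2]-93.9; print(nm,f([H+X*r+[0,0,z],H-X*r+[0,0,z],H+Z*r+[0,0,z],H-Z*r+[0,0,z]]).tolist())
```

```text
5.25 [ 697.  -128.7   94.2] [-1.5704e+00  9.0000e-04 -2.9161e+00] F [ 0.7  0.5 -1.5] T [ 0.01 -0.03 -0.02] w 52.6 q [-0.22  0.24  1.5   0.    1.4   1.13]
tip19 [[370.0, 281.0], [370.0, 136.0], [449.0, 210.0], [292.0, 210.0]]
cone30 [[370.0, 301.0], [370.0, 77.0], [490.0, 191.0], [250.0, 191.0]]
shoulder [[371.0, 197.0], [370.0, -51.0], [500.0, 75.0], [241.0, 75.0]]
hubtop42 [[365.0, 559.0], [364.0, 167.0], [581.0, 370.0], [148.0, 370.0]]
bore top [[365.0, 519.0], [364.0, 212.0], [534.0, 370.0], [194.0, 370.0]]
rimtop54 [[365.0, 552.0], [364.0, 74.0], [627.0, 324.0], [103.0, 324.0]]
bore bot [[366.0, 375.0], [365.0, 110.0], [509.0, 245.0], [222.0, 245.0]]
rim bot [[366.0, 454.0], [365.0, 19.0], [600.0, 245.0], [131.0, 245.0]]
```

Run:
```python
from h import *
from scipy.optimize import least_squares
c=cam("wrist"); o=robot.get_obs(); st()
R=Ro.from_euler("xyz",o["tool_rot"]).as_matrix(); X=R[:,0]; Z=R[:,2]; Up=np.array([0,0,1.])
f=lambda P:((proj(c,P)-[180,190])*5)
def pred(p,full=False):
    B=o["tcp_pos"]+X*p[0]+Up*p[1]; Q=Ro.from_rotvec(Z*p[2]); x=Q.apply(X); u=Q.apply(Up)
    pt=lambda r,h,s:f(B+u*h+x*r*s)[0][1]
    w=lambda r,h:np.ptp(f([B+u*h+Z*r,B+u*h-Z*r])[:,0])
    return np.array([pt(16.5,30,1),pt(16.5,30,-1),pt(16.5,0,1),pt(21,30,-1),pt(21,20,-1),pt(27,20,-1),pt(27,0,-1),w(16.5,30),w(21,30),w(27,20)])
obs=np.array([497,250,410,210,180,118,65,317,414,504.])
r=least_squares(lambda p:pred(p)-obs,[0,-4,0],loss="soft_l1",f_scale=5)
print(r.x, np.degrees(r.x[2])); print((pred(r.x)-obs).round(0)); print((pred([r.x[0],-4,0])-obs).round(0))
```

```text
5.3 [ 697.  -128.6   94.1] [-1.5704e+00  8.0000e-04 -2.9160e+00] F [-1.   0.7 -1.4] T [-0.01 -0.01  0.02] w 52.6 q [-0.22  0.24  1.5  -0.    1.4   1.13]
[  5.84497006 -10.15696526  -0.0236438 ] -1.3546899206683172
[48.  1. -3. -2. -6.  1.  1.  7. -2. -4.]
[87. 35. 21. 32. 22. 28. 19. 18. 13. 13.]
```

Run:
```python
import cv2
for n in("c2","c3"):
    i=cv2.imread(f"pics/{n}.png")
    i=i[160:260,190:320] if n=="c2" else i[190:310,180:320]
    cv2.imwrite(f"pics/{n}z.png",cv2.resize(i,None,fx=5,fy=5,interpolation=cv2.INTER_CUBIC))
```

```text
(no output)
```

View pics/c2z.png

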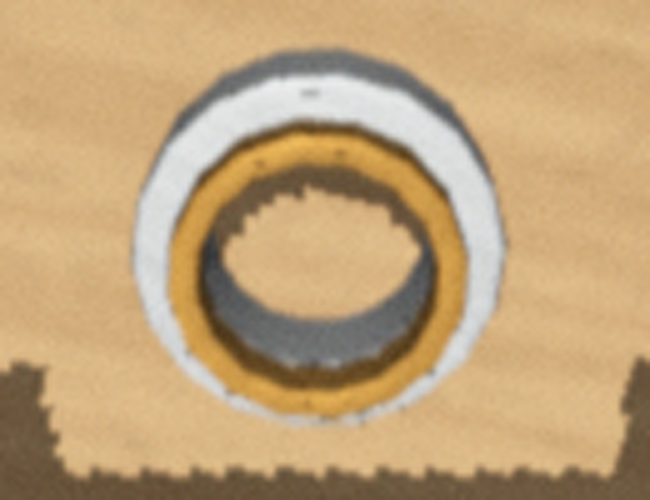

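View pics/c3z.png

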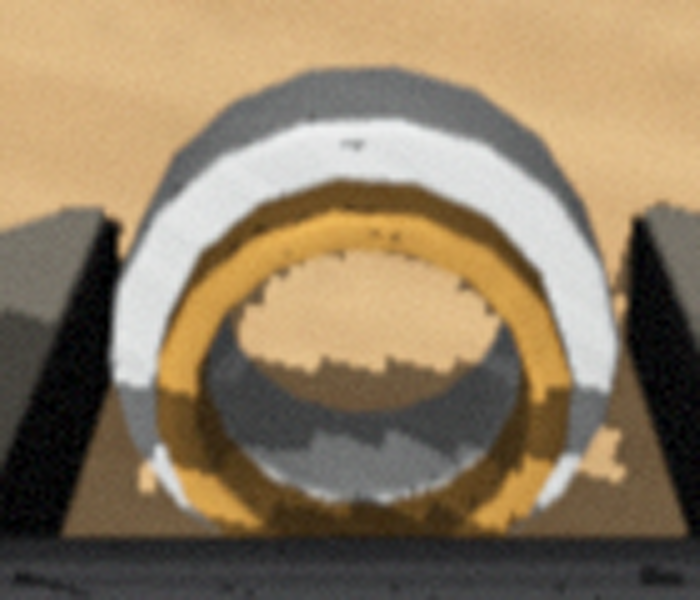

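Run:
```python
from h import *
i=cv2.imread("pics/c4.png"); cv2.imwrite("pics/c4f.png",cv2.resize(i[25:205,160:330],None,fx=4,fy=4,interpolation=cv2.INTER_CUBIC))
```

```text
(no output)
```

View pics/c4f.png

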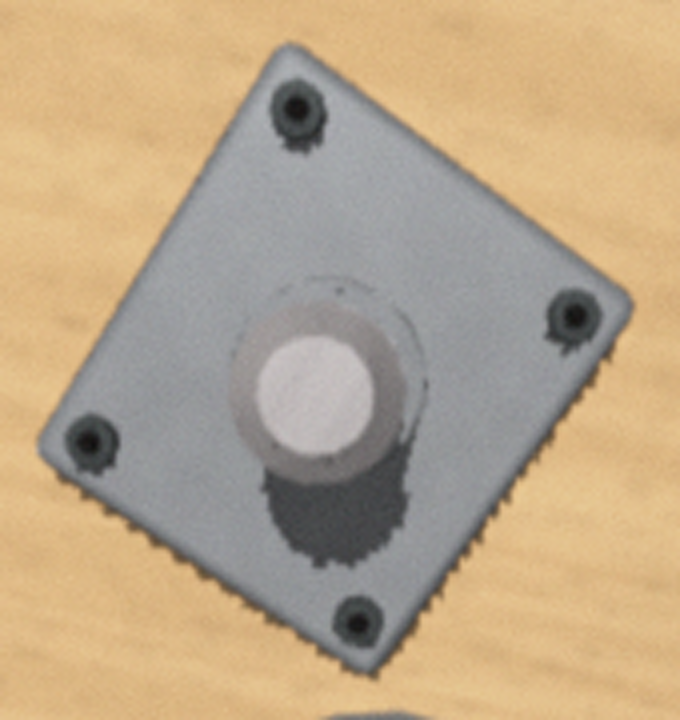

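```bash
python3 -m pendant '[{"x":-0.002,"y":0,"z":0,"twist":0,"gripper":160},{"x":-0.0045,"y":0,"z":0,"twist":0,"gripper":160},{"x":-0.0045,"y":0,"z":0,"twist":0,"gripper":160},{"x":-0.0045,"y":0,"z":0,"twist":0,"gripper":160}]'; echo
python3 - <<'E'
from h import *
c=cam("wrist"); st()
crop(c,250,250,70,60,5,"pics/d7.png"); k=cam("scene");crop(k,275,175,20,20,18,"pics/d9.png")
s=cam("side"); crop(s,304,253,20,20,18,"pics/d8.png")
a=cv2.imread("pics/d8.png");b=cv2.imread("pics/d9.png"); cv2.imwrite("pics/d89.png",cv2.resize(np.hstack([a,b]),(800,400)))
E
```

```text
time_s: 5.63
tcp_pos: [701.6, -127.3, 93.3]
tool_rot: [-1.571, -0.0, -2.916]
force: [-0.3, 0.1, -2.3]
width: 52.2

5.68 [ 701.5 -127.3   93.3] [-1.5708e+00 -1.0000e-04 -2.9157e+00] F [ 0.1  0.2 -1.6] T [ 0.03 -0.   -0.01] w 52.5 q [-0.22  0.25  1.49 -0.    1.4   1.13]
```

View pics/d7.png

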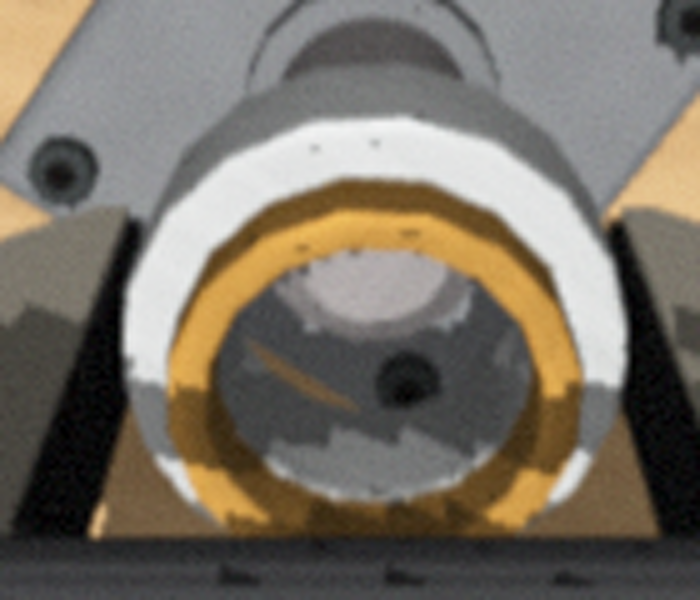

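View pics/d89.png

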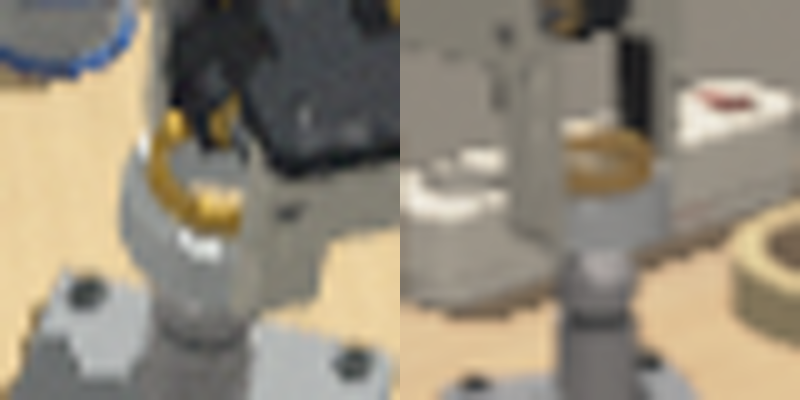

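```bash
python3 -m pendant '[{"x":-0.001,"y":0.003,"z":0,"twist":0,"gripper":160},{"x":-0.001,"y":0.006,"z":0,"twist":0,"gripper":160},{"x":-0.001,"y":0.009,"z":0,"twist":0,"gripper":160},{"x":-0.001,"y":0.012,"z":0,"twist":0,"gripper":160},{"x":-0.001,"y":0.014,"z":0,"twist":0,"gripper":160},{"x":-0.001,"y":0.014,"z":0,"twist":0,"gripper":160}]'; echo
python3 - <<'E'
from h import *
c=cam("wrist"); st()
crop(c,250,250,70,60,5,"pics/e7.png")
E
```

```text
time_s: 6.28
tcp_pos: [702.1, -127.1, 78.6]
tool_rot: [-1.571, -0.001, -2.916]
force: [-0.1, -0.0, -1.7]
width: 52.4

6.33 [ 702.2 -127.2   79. ] [-1.5710e+00 -5.0000e-04 -2.9158e+00] F [-0.3  0.3 -1.5] T [-0.01  0.   -0.  ] w 52.0 q [-0.21  0.27  1.5  -0.    1.38  1.13]
```

View pics/e7.png

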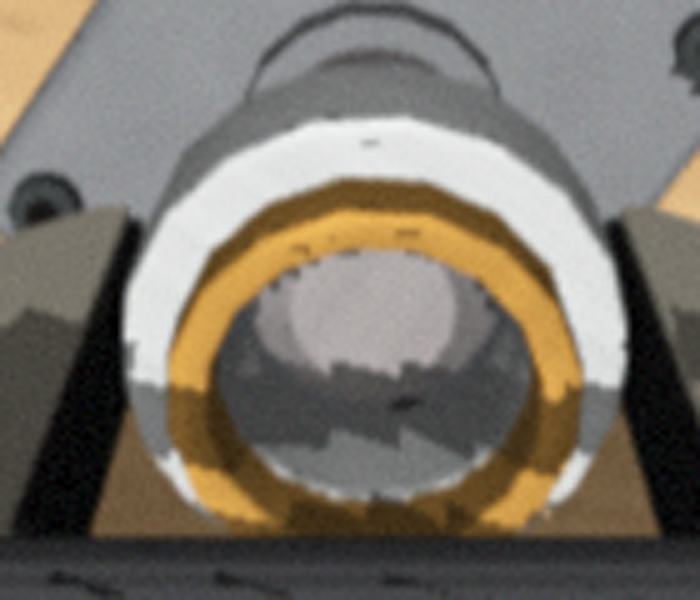

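```bash
python3 -m pendant '[{"x":0,"y":0.002,"z":0,"twist":0,"gripper":160},{"x":0,"y":0.004,"z":0,"twist":0,"gripper":160},{"x":0,"y":0.006,"z":0,"twist":0,"gripper":160},{"x":0,"y":0.008,"z":0,"twist":0,"gripper":160},{"x":0,"y":0.01,"z":0,"twist":0,"gripper":160}]'; echo
python3 - <<'E'
from h import *
c=cam("wrist"); st()
crop(c,250,250,70,60,5,"pics/f7.png")
E
```

```text
time_s: 6.75
tcp_pos: [702.3, -127.2, 69.1]
tool_rot: [-1.571, -0.0, -2.916]
force: [-1.8, -0.2, -1.0]
width: 52.2

6.8 [ 702.2 -127.1   68.6] [-1.5710e+00 -4.0000e-04 -2.9158e+00] F [ 0.3 -0.2 -2.1] T [ 0.06 -0.01  0.01] w 52.5 q [-0.21  0.27  1.51  0.    1.36  1.13]
```

View pics/f7.png

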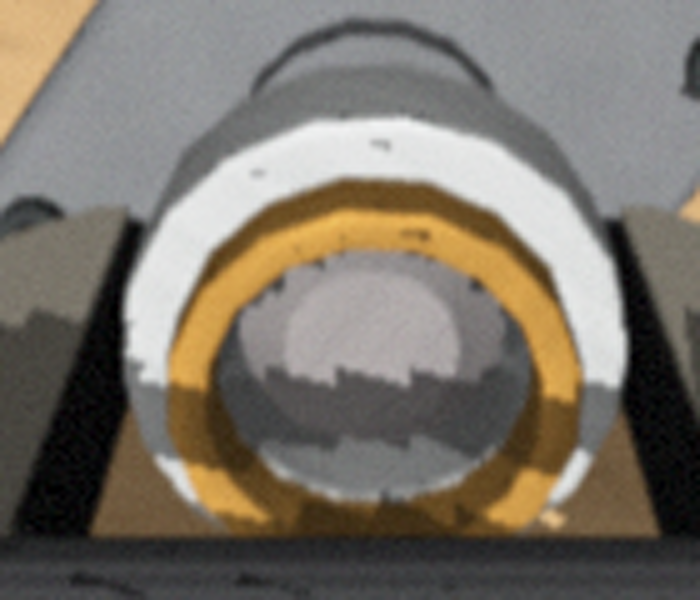

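```bash
python3 -m pendant '[{"x":0,"y":0.006,"z":0,"twist":0,"gripper":160},{"x":0,"y":0.012,"z":0,"twist":0,"gripper":160},{"x":0,"y":0.018,"z":0,"twist":0,"gripper":160},{"x":0,"y":0.024,"z":0,"twist":0,"gripper":160},{"x":0,"y":0.029,"z":0,"twist":0,"gripper":160},{"x":0,"y":0.032,"z":0,"twist":0,"gripper":160},{"x":0,"y":0.034,"z":0,"twist":0,"gripper":160},{"x":0,"y":0.036,"z":0,"twist":0,"gripper":160}]'; echo
python3 - <<'E'
from h import *
c=cam("wrist"); st()
crop(c,250,250,70,60,5,"pics/g7.png")
E
```

```text
time_s: 7.47
tcp_pos: [702.3, -127.2, 33.2]
tool_rot: [-1.571, -0.0, -2.916]
force: [-3.6, -0.1, 0.4]
width: 52.4

7.52 [ 702.3 -127.2   32.9] [-1.5710e+00 -4.0000e-04 -2.9158e+00] F [-0.8 -0.1 -1.5] T [ 0.05  0.02 -0.01] w 52.3 q [-0.21  0.3   1.54 -0.    1.31  1.13]
```

View pics/g7.png

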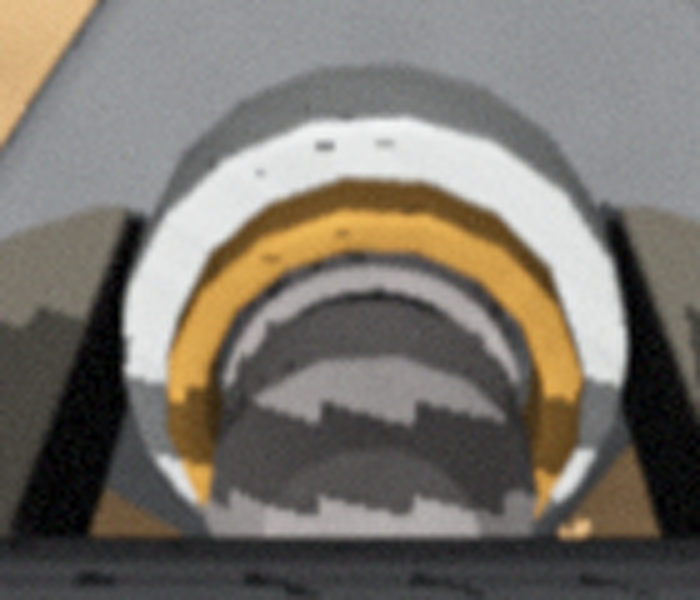

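Going in freely. Push on until it meets the shoulder.

```bash
python3 -m pendant '[{"x":0,"y":0.001,"z":0,"twist":0,"gripper":160},{"x":0,"y":0.002,"z":0,"twist":0,"gripper":160},{"x":0,"y":0.003,"z":0,"twist":0,"gripper":160},{"x":0,"y":0.004,"z":0,"twist":0,"gripper":160},{"x":0,"y":0.004,"z":0,"twist":0,"gripper":160}]'; echo
python3 - <<'E'
from h import *
st()
E
```

```text
time_s: 7.93
tcp_pos: [702.3, -127.2, 30.0]
tool_rot: [-1.571, -0.0, -2.916]
force: [-6.5, 1.1, 5.4]
width: 52.2

7.93 [ 702.3 -127.2   30. ] [-1.5708 -0.     -2.9158] F [-6.5  1.1  5.4] T [0.19 1.19 0.  ] w 52.2 q [-0.21  0.3   1.54 -0.    1.3   1.13]
```

```bash
python3 -m pendant '[{"x":0.001,"y":0.001,"z":0,"twist":0,"gripper":160},{"x":0.001,"y":0.002,"z":0,"twist":0,"gripper":160},{"x":0.001,"y":0.002,"z":0,"twist":0,"gripper":160}]'; echo
python3 - <<'E'
from h import *
st()
E
```

```text
time_s: 8.18
tcp_pos: [702.4, -127.2, 29.9]
tool_rot: [-1.57, 0.003, -2.916]
force: [-6.9, 3.7, 18.5]
width: 52.4

8.18 [ 702.4 -127.2   29.9] [-1.5702e+00  2.7000e-03 -2.9157e+00] F [-6.9  3.7 18.5] T [ 0.79  1.39 -0.07] w 52.4 q [-0.22  0.3   1.54  0.    1.3   1.13]
```

```bash
python3 -m pendant '[{"x":0,"y":-0.001,"z":0,"twist":0,"gripper":100},{"x":0,"y":-0.001,"z":0,"twist":0,"gripper":40},{"x":0,"y":-0.001,"z":0,"twist":0,"gripper":20},{"x":0,"y":-0.001,"z":0,"twist":0,"gripper":10},{"x":0,"y":-0.001,"z":0,"twist":0,"gripper":0}]'; echo
python3 - <<'E'
from h import *
c=cam("wrist");st(); crop(c,250,250,70,60,5,"pics/h7.png")
s=cam("side"); crop(s,304,265,30,25,12,"pics/h8.png")
E
```

```text
time_s: 8.6
tcp_pos: [701.4, -127.4, 28.1]
tool_rot: [-1.571, -0.0, -2.916]
force: [-0.3, 0.2, 0.2]
width: 78.7

8.65 [ 701.4 -127.4   28.1] [-1.5709e+00 -2.0000e-04 -2.9158e+00] F [-0.5 -0.1 -0. ] T [-0.01 -0.03 -0.  ] w 82.6 q [-0.22  0.3   1.54 -0.    1.3   1.13]
```

View pics/h7.png

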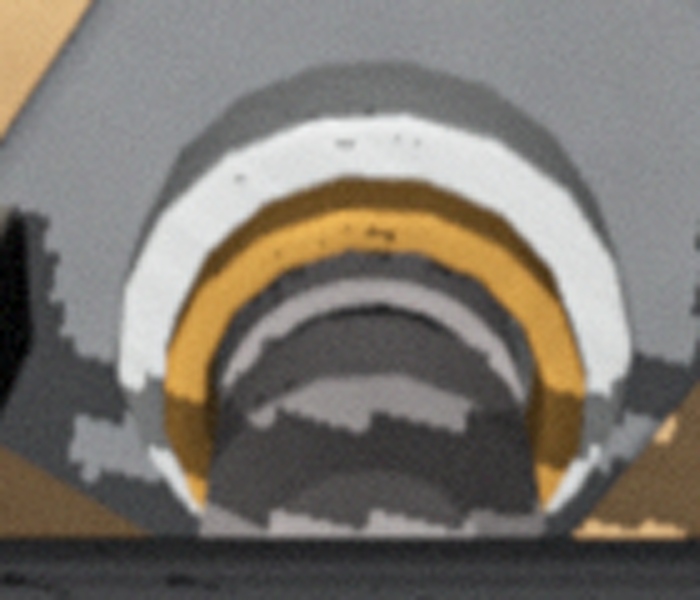

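View pics/h8.png

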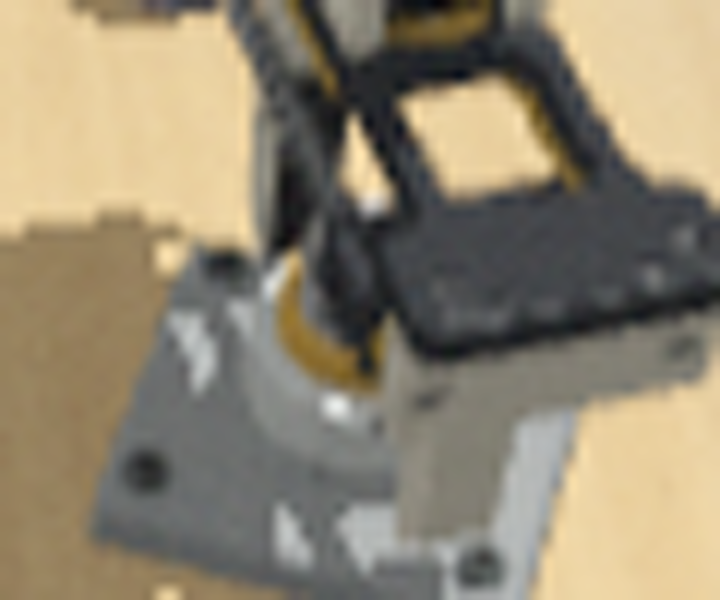

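```bash
python3 -m pendant '[{"x":0,"y":-0.02,"z":0,"twist":0,"gripper":0},{"x":0,"y":-0.055,"z":0,"twist":0,"gripper":0},{"x":0,"y":-0.095,"z":0,"twist":0,"gripper":0},{"x":0,"y":-0.135,"z":0,"twist":0,"gripper":0},{"x":0.02,"y":-0.175,"z":0,"twist":0,"gripper":0},{"x":0.06,"y":-0.195,"z":0,"twist":0,"gripper":0},{"x":0.06,"y":-0.195,"z":0,"twist":0,"gripper":0},{"x":0.06,"y":-0.195,"z":0,"twist":0,"gripper":0}]'; echo
python3 - <<'E'
from h import *
c=cam("wrist");st(); crop(c,250,140,80,70,5,"pics/i7.png"); print(proj(c,[[699,-128.5,80],[699,-128.5,56]]))
s=cam("side"); crop(s,304,265,30,25,12,"pics/i8.png")
for n,cc in (("side",s),("scene",cam("scene"))):
    h=cv2.cvtColor(cc["color"],cv2.COLOR_BGR2HSV); m=cv2.inRange(h,(100,150,80),(125,255,255))
    N,l,q,ce=cv2.connectedComponentsWithStats(m)
    print(n,[(q[i][:5].tolist(),ce[i].round(1).tolist()) for i in range(1,N) if q[i][4]>40])
E
```

```text
time_s: 9.37
tcp_pos: [642.3, -141.4, 225.9]
tool_rot: [-1.569, 0.003, -2.917]
force: [1.2, 0.1, -0.5]
width: 92.7

9.42 [ 642.8 -141.   223.8] [-1.5702e+00  1.2000e-03 -2.9164e+00] F [ 0.9  0.1 -0.6] T [0.03 0.01 0.04] w 92.9 q [-0.25  0.08  1.47  0.    1.59  1.09]
[[253.48055069 124.8990069 ]
 [253.50610804 123.57640982]]
side [([212, 153, 16, 9, 71], [219.7, 157.3]), ([220, 159, 16, 10, 77], [227.7, 163.6])]
scene [([177, 249, 24, 8, 143], [188.2, 252.5]), ([167, 259, 24, 11, 149], [178.6, 263.5])]
```

View pics/i7.png

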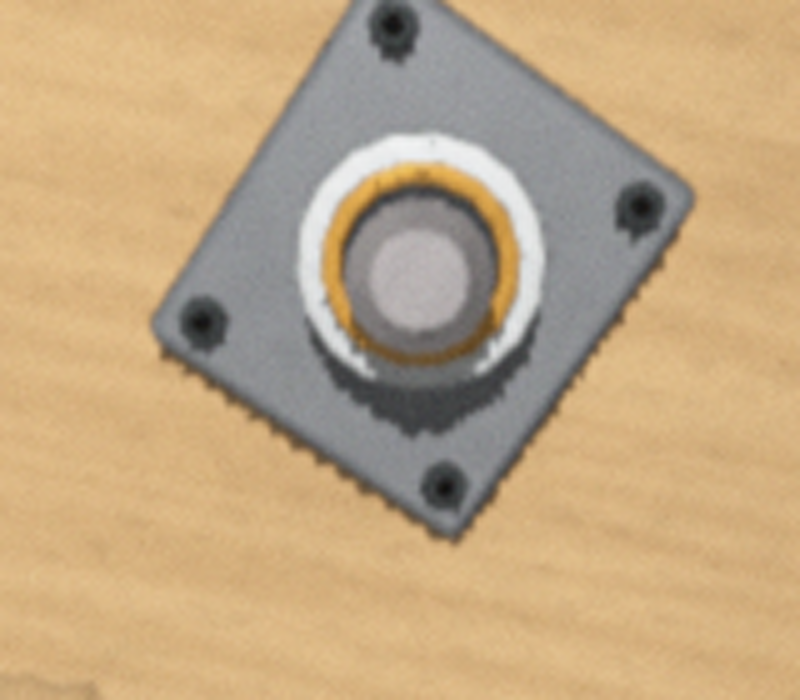

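View pics/i8.png

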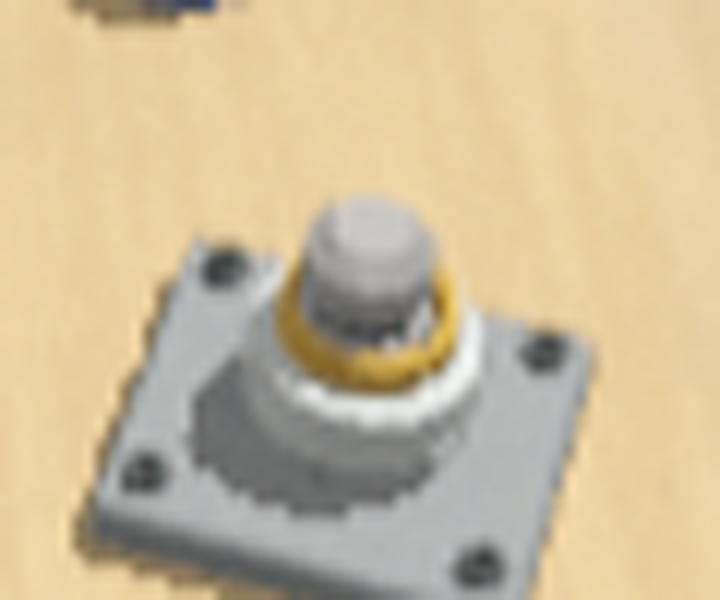

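Run:
```python
from h import *
s=cam("side");k=cam("scene")
pairs=[((219.7,157.3),(188.2,252.5)),((219.7,157.3),(178.6,263.5)),((227.7,163.6),(188.2,252.5)),((227.7,163.6),(178.6,263.5))]
for a,b in pairs: print(tri(ray(s,*a),ray(k,*b)))
for a in((219.7,157.3),(227.7,163.6)): print("s",plane(s,*a,73))
for a in((188.2,252.5),(178.6,263.5)): print("k",plane(k,*a,73))
go((420,370,235))
```

```text
(array([453.71233516, 376.97722564,  87.43619924]), np.float64(0.6591257955921683))
(array([451.52615808, 408.04103743,  68.36410454]), np.float64(0.7295771410993591))
(array([482.48413612, 361.64791264,  68.72370195]), np.float64(2.005006053305276))
(array([481.00590173, 393.29555207,  48.53246599]), np.float64(2.1141272429631557))
s [452.26600951 401.00417658  73.        ]
s [483.40284822 356.33784792  73.        ]
k [474.56952077 365.22067623  73.        ]
k [444.32102683 411.4947491   73.        ]
x 0.1031 y -0.0126 z -0.5476
```

```bash
python3 -m pendant '[{"x":0.02,"y":-0.01,"z":-0.04,"twist":0,"gripper":0},{"x":0.03,"y":-0.01,"z":-0.08,"twist":-0.05,"gripper":0},{"x":0.04,"y":-0.01,"z":-0.12,"twist":-0.1,"gripper":0},{"x":0.05,"y":-0.01,"z":-0.16,"twist":-0.15,"gripper":0},{"x":0.06,"y":-0.01,"z":-0.20,"twist":-0.2,"gripper":0},{"x":0.07,"y":-0.01,"z":-0.24,"twist":-0.25,"gripper":0},{"x":0.08,"y":-0.01,"z":-0.28,"twist":-0.3,"gripper":0},{"x":0.08,"y":-0.01,"z":-0.32,"twist":-0.352,"gripper":0},{"x":0.08,"y":-0.01,"z":-0.36,"twist":-0.352,"gripper":0},{"x":0.08,"y":-0.01,"z":-0.36,"twist":-0.352,"gripper":0}]'; echo
python3 - <<'E'
from h import *
st(); go((443,366,235),-2.564)
E
```

```text
time_s: 10.45
tcp_pos: [482.7, 197.7, 232.5]
tool_rot: [-1.573, -0.001, -2.558]
force: [0.5, -0.8, 0.6]
width: 92.8

10.45 [482.7 197.7 232.5] [-1.5726e+00 -8.0000e-04 -2.5584e+00] F [ 0.5 -0.8  0.6] T [-0.05 -0.05 -0.01] w 92.8 q [ 0.34 -0.22  1.75  0.    1.62  1.33]
x -0.0595 y -0.0023 z -0.1624 twist 0.0056
```

```bash
python3 -m pendant '[{"x":-0.01,"y":0,"z":-0.04,"twist":0.0,"gripper":0},{"x":-0.03,"y":0,"z":-0.08,"twist":0.0,"gripper":0},{"x":-0.045,"y":0,"z":-0.12,"twist":0.0,"gripper":0},{"x":-0.059,"y":0,"z":-0.16,"twist":0,"gripper":0},{"x":-0.059,"y":0,"z":-0.162,"twist":0,"gripper":0},{"x":-0.059,"y":0,"z":-0.162,"twist":0,"gripper":0},{"x":-0.059,"y":0,"z":-0.162,"twist":0,"gripper":0}]'; echo
python3 - <<'E'
from h import *
c=cam("wrist"); st(); cv2.imwrite("pics/j1.png",c["color"]); np.savez("pics/j1.npz",**{q:c[q] for q in("color","intrinsics","position","orientation","R")})
print(proj(c,[[476,388.5,70]]))
E
```

```text
time_s: 11.03
tcp_pos: [445.4, 360.0, 232.3]
tool_rot: [-1.57, -0.002, -2.563]
force: [-0.2, -0.2, 0.8]
width: 93.4

11.08 [445.7 359.4 232.7] [-1.5704e+00 -1.2000e-03 -2.5639e+00] F [ 0.  -0.5 -0.4] T [-0.04  0.   -0.02] w 92.8 q [ 0.63 -0.11  1.65 -0.    1.61  1.63]
[[247.20180384 139.97904037]]
```

View pics/j1.png

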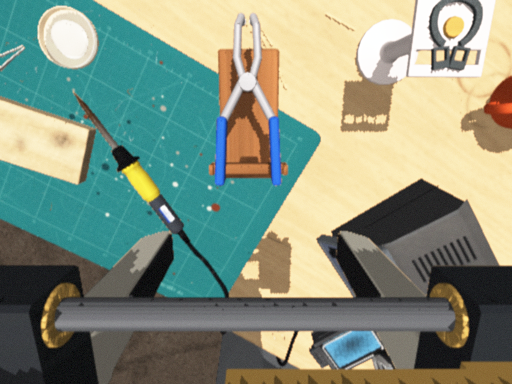

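```bash
cat > pl.py <<'E'
from h import *
def pliers(c,ztop=80):
    h=cv2.cvtColor(c["color"],cv2.COLOR_BGR2HSV); m=cv2.inRange(h,(100,150,80),(125,255,255)); m[:60]=0; m[230:]=0; m[:,:180]=0;m[:,320:]=0
    N,l,q,ce=cv2.connectedComponentsWithStats(m); ids=sorted([i for i in range(1,N) if q[i][4]>150],key=lambda i:ce[i][0])
    L=[]
    for i in ids:
        p=np.argwhere(l==i)[:,::-1].astype(float)
        r=cv2.minAreaRect(p.astype(np.float32)); print("handle",q[i].tolist(),r)
        W=np.array([plane(c,u,v,ztop)[:2] for u,v in p]); L.append(W)
    return L
E
python3 - <<'E'
from pl import *
d=dict(np.load("pics/j1.npz")); L=pliers(d)
cs=[w.mean(0) for w in L]; print(cs, np.linalg.norm(cs[0]-cs[1]))
for w in L:
    u,s,v=np.linalg.svd(w-w.mean(0),full_matrices=False); a=v[0]*np.sign(v[0][0]); t=(w-w.mean(0))@a; print("dir",np.degrees(np.arctan2(a[1],a[0])),t.min(),t.max(),np.ptp((w-w.mean(0))@[-a[1],a[0]]))
print("pivot",plane(d,247,81,70),plane(d,247,81,78))
for u,v in((240.5,17),(252,17)): print("tip",plane(d,u,v,50),plane(d,u,v,60))
m=(cs[0]+cs[1])/2; n=cs[0]-cs[1]; print("mid",m,"ang",np.degrees(np.arctan2(-n[0],n[1])))
crop(d,247,100,60,100,4,"pics/j2.png"); crop(d,450,35,62,35,6,"pics/j3.png")
E
```

```text
handle [215, 117, 12, 69, 669] ((220.54733276367188, 151.01303100585938), (10.139982223510742, 68.12354278564453), 1.3639276027679443)
handle [269, 117, 12, 69, 636] ((274.72125244140625, 151.03114318847656), (68.22544860839844, 9.672266006469727), 87.70938873291016)
[array([453.30366389, 405.46388953]), array([482.77756341, 359.86869297])] 54.292105342279804
dir 29.63502183156799 -35.24631009738864 32.975882732560876 9.987475480530644
dir 36.32356549333702 -34.9967988094653 33.214256609603424 9.766806389197406
pivot [523.47726259 419.31872323  70.        ] [523.12720091 418.88008921  78.        ]
tip [570.3885837  457.61465564  50.        ] [568.6255437  455.99532791  60.        ]
tip [576.53428659 448.20883861  50.        ] [574.59430091 446.86032104  60.        ]
mid [468.04061365 382.66629125] ang 32.87965937780127
```

View pics/j2.png

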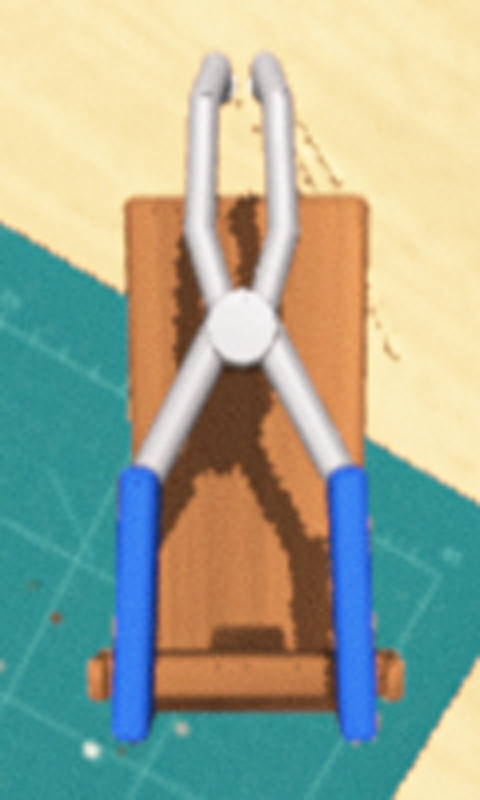

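View pics/j3.png

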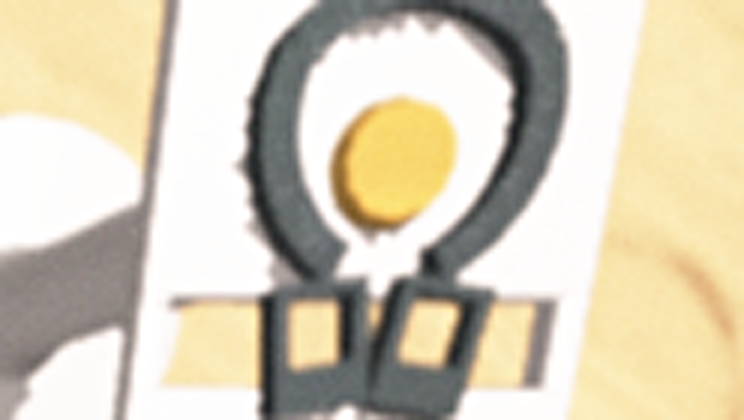

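Run:
```python
from h import *
st(); go((478,389.2,105),-2.568)
```

```text
11.08 [445.7 359.4 232.7] [-1.5704e+00 -1.2000e-03 -2.5639e+00] F [ 0.  -0.5 -0.4] T [-0.04  0.   -0.02] w 92.8 q [ 0.63 -0.11  1.65 -0.    1.61  1.63]
x -0.0435 y 0.1276 z -0.0074 twist 0.0041
```

```bash
python3 -m pendant '[{"x":-0.03,"y":0.02,"z":-0.007,"twist":0.004,"gripper":0},{"x":-0.0435,"y":0.05,"z":-0.0074,"twist":0.004,"gripper":0},{"x":-0.0435,"y":0.09,"z":-0.0074,"twist":0.004,"gripper":0},{"x":-0.0435,"y":0.12,"z":-0.0074,"twist":0.004,"gripper":0},{"x":-0.0435,"y":0.1276,"z":-0.0074,"twist":0.004,"gripper":0},{"x":-0.0435,"y":0.1276,"z":-0.0074,"twist":0.004,"gripper":0},{"x":-0.0435,"y":0.1276,"z":-0.0074,"twist":0.004,"gripper":0}]'; echo
python3 - <<'E'
from h import *
c=cam("wrist"); st(); cv2.imwrite("pics/k1.png",c["color"]); go((478.1,389.2,51.5),-2.568)
print("pivot",plane(c,0,0,70)[:1])
E
```

```text
time_s: 11.67
tcp_pos: [478.6, 389.5, 107.5]
tool_rot: [-1.571, 0.001, -2.569]
force: [0.6, -0.6, 0.8]
width: 93.1

11.72 [478.8 390.  108.4] [-1.571   0.0029 -2.5686] F [-0.6  0.4 -1.2] T [-0.04 -0.06  0.  ] w 92.9 q [ 0.64  0.04  1.7  -0.    1.4   1.64]
x 0.0011 y 0.0569 z 0.0003 twist -0.0006
pivot [512.53070068]
```

View pics/k1.png

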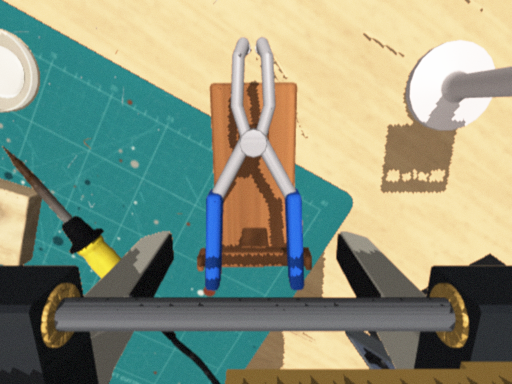

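```bash
python3 -m pendant '[{"x":0.0005,"y":0.02,"z":0,"twist":0,"gripper":0},{"x":0.0005,"y":0.04,"z":0,"twist":0,"gripper":0},{"x":0.0005,"y":0.053,"z":0,"twist":0,"gripper":0},{"x":0.0005,"y":0.0569,"z":0,"twist":0,"gripper":0},{"x":0.0005,"y":0.0569,"z":0,"twist":0,"gripper":0},{"x":0.0005,"y":0.0569,"z":0,"twist":0,"gripper":40},{"x":0.0005,"y":0.0569,"z":0,"twist":0,"gripper":60},{"x":0.0005,"y":0.0569,"z":0,"twist":0,"gripper":70}]' 6; echo
python3 - <<'E'
from h import *
c=cam("wrist"); st(); cv2.imwrite("pics/k2.png",c["color"])
P=plane(c,253.5,143,75); print(proj(c,[[478.1+55*.84,389.2+55*.543,72]]))
E
```

```text
time_s: 12.38
tcp_pos: [477.8, 390.1, 50.1]
tool_rot: [-1.571, 0.002, -2.568]
force: [-0.1, 0.4, -0.2]
width: 77.6

12.43 [477.7 390.   49.9] [-1.5709e+00  1.3000e-03 -2.5678e+00] F [-0.3 -0.  -0.1] T [-0.04 -0.02  0.03] w 73.2 q [0.64 0.09 1.75 0.   1.3  1.64]
[[255.80148647 153.07544909]]
```

View pics/k2.png

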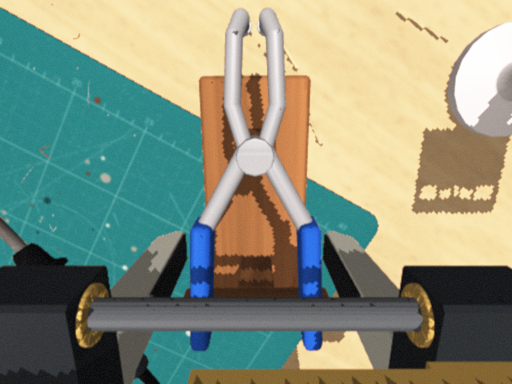

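```bash
python3 -m pendant '[{"x":0,"y":0,"z":0,"twist":0,"gripper":80},{"x":0,"y":0,"z":0,"twist":0,"gripper":84},{"x":0,"y":0,"z":0,"twist":0,"gripper":87},{"x":0,"y":0,"z":0,"twist":0,"gripper":87},{"x":0,"y":0,"z":0,"twist":0,"gripper":87},{"x":0,"y":0,"z":0,"twist":0,"gripper":87}]' 30; echo
python3 - <<'E'
from h import *
c=cam("wrist"); st(); cv2.imwrite("pics/k3.png",c["color"])
E
```

```text
time_s: 12.93
tcp_pos: [477.4, 389.8, 49.3]
tool_rot: [-1.571, 0.0, -2.568]
force: [-1.7, -2.0, 7.2]
width: 62.0

12.98 [477.4 389.8  49.3] [-1.5708e+00  5.0000e-04 -2.5678e+00] F [-0.8 -1.5  5. ] T [-0.35  0.14  0.06] w 61.6 q [ 0.64  0.09  1.75 -0.    1.3   1.64]
```

View pics/k3.png

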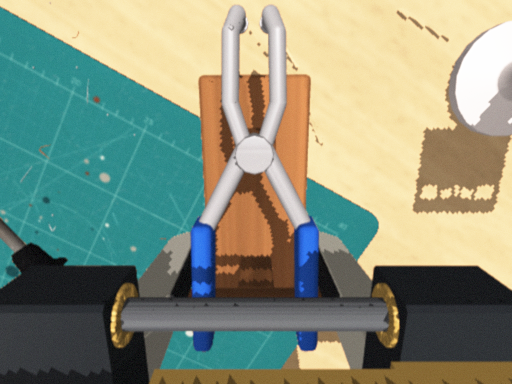

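```bash
python3 -m pendant '[{"x":0,"y":-0.005,"z":0,"twist":0,"gripper":88},{"x":0,"y":-0.01,"z":0,"twist":0,"gripper":88},{"x":0,"y":-0.015,"z":0,"twist":0,"gripper":88},{"x":0,"y":-0.02,"z":0,"twist":0,"gripper":88}]'; echo
python3 - <<'E'
from h import *
c=cam("wrist"); st(); cv2.imwrite("pics/k4.png",c["color"])
d=dict(np.load("pics/j1.npz"))
S=plane(d,388+395/6,162/6,133); a=plane(d,388+318/6,333/6,134); b=plane(d,388+432/6,333/6,134)
print(S,a,b,np.linalg.norm(a-b),(a+b)/2, np.linalg.norm(S-(a+b)/2)); v=S-(a+b)/2; print(np.degrees(np.arctan2(v[1],v[0]))); n=a-b; print(np.degrees(np.arctan2(-n[0],n[1])))
E
```

```text
time_s: 13.32
tcp_pos: [477.3, 389.8, 69.4]
tool_rot: [-1.571, 0.0, -2.568]
force: [-0.3, -0.9, -0.7]
width: 61.1

13.37 [477.7 390.   70.6] [-1.5709e+00  1.4000e-03 -2.5678e+00] F [-0.5 -0.2 -1.1] T [-0.01 -0.03 -0.01] w 61.3 q [0.64 0.07 1.74 0.   1.33 1.64]
[637.5582714  306.72071879 133.        ] [617.15540325 301.67874542 134.        ] [625.09513727 289.52659787 134.        ] 14.515993466132885 [621.12527026 295.60267165 134.        ] 19.865912987603334
34.081034745207354
33.159017473941375
```

View pics/k4.png

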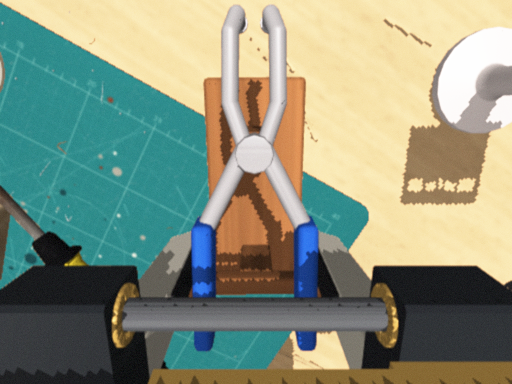

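```bash
python3 -m pendant '[{"x":0,"y":-0.04,"z":0,"twist":0,"gripper":88},{"x":0,"y":-0.08,"z":0,"twist":0,"gripper":88},{"x":0,"y":-0.11,"z":0,"twist":0,"gripper":88},{"x":0,"y":-0.11,"z":0,"twist":0,"gripper":88},{"x":0,"y":-0.11,"z":0,"twist":0,"gripper":88}]'; echo
python3 - <<'E'
from h import *
st(); go((525.9,234.3,180),-2.561)
E
```

```text
time_s: 13.78
tcp_pos: [477.8, 390.2, 180.8]
tool_rot: [-1.571, 0.003, -2.568]
force: [0.8, 0.4, -2.3]
width: 61.1

13.78 [477.8 390.2 180.8] [-1.571   0.0034 -2.5678] F [ 0.8  0.4 -2.3] T [-0.07 -0.03  0.01] w 61.1 q [0.64 0.   1.62 0.   1.51 1.64]
x 0.0442 y 0.0006 z 0.1570 twist -0.0068
```

```bash
python3 -m pendant '[{"x":0.01,"y":0,"z":0.025,"twist":-0.007,"gripper":88},{"x":0.02,"y":0,"z":0.055,"twist":-0.007,"gripper":88},{"x":0.03,"y":0,"z":0.085,"twist":-0.007,"gripper":88},{"x":0.038,"y":0,"z":0.115,"twist":-0.007,"gripper":88},{"x":0.043,"y":0,"z":0.14,"twist":-0.007,"gripper":88},{"x":0.0442,"y":0,"z":0.152,"twist":-0.007,"gripper":88},{"x":0.0442,"y":0,"z":0.157,"twist":-0.007,"gripper":88},{"x":0.0442,"y":0,"z":0.157,"twist":-0.007,"gripper":88},{"x":0.0442,"y":0,"z":0.157,"twist":-0.007,"gripper":88}]'; echo
python3 - <<'E'
from h import *
c=cam("wrist"); st(); cv2.imwrite("pics/l1.png",c["color"]); crop(c,254,45,60,45,6,"pics/l2.png")
np.savez("pics/l1.npz",**{q:c[q] for q in("color","intrinsics","position","orientation","R")})
print(proj(c,[[621.1,295.6,134],[637.6,306.7,133]]))
E
```

```text
time_s: 14.53
tcp_pos: [525.1, 234.6, 178.2]
tool_rot: [-1.571, -0.001, -2.561]
force: [-0.5, -0.8, -1.2]
width: 61.2

14.58 [525.  234.8 178.4] [-1.5713e+00 -6.0000e-04 -2.5601e+00] F [-0.1 -0.6 -1.8] T [-0.03 -0.05  0.03] w 61.0 q [ 0.38 -0.09  1.71  0.    1.52  1.37]
[[256.74667593  38.83686233]
 [256.41288399   1.80208787]]
```

View pics/l1.png

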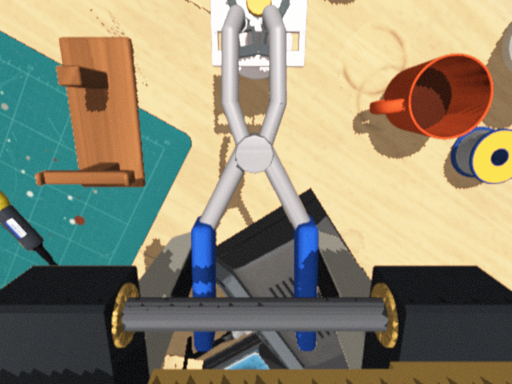

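View pics/l2.png

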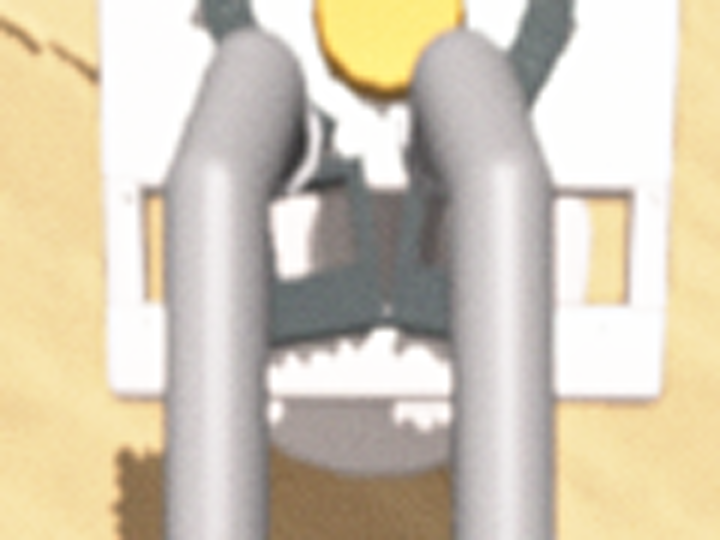

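Run:
```python
from h import *
c=cam("wrist"); o=robot.get_obs(); R=Ro.from_euler("xyz",o["tool_rot"]).as_matrix(); X=-R[:,0]; Z=R[:,2]; U=np.array([0,0,1.])
G=o["tcp_pos"]+[0,0,20.7]; st()
f=lambda P:((proj(c,P)-[194,0])*6).round(0).tolist()
T=G+113*X-22*U
for s in(-1,1):
    print("collar bottom c",f(T+s*7.4*Z),"near/far",f([T+s*7.4*Z-4.5*X,T+s*7.4*Z+4.5*X]),"inner",f(T+s*2.9*Z),"pin end",f(T+s*7.4*Z-7*U))
print("pivot",proj(c,G+55*X+[0,0,5]))
print("eyes",plane(c,258.5,40,134))
```

```text
14.63 [525.  234.9 178.5] [-1.5711e+00 -5.0000e-04 -2.5598e+00] F [ 0.2  0.7 -0.9] T [-0.06  0.   -0.02] w 61.2 q [ 0.38 -0.09  1.71  0.    1.52  1.37]
collar bottom c [[263.0, 134.0]] near/far [[264.0, 197.0], [262.0, 70.0]] inner [[320.0, 134.0]] pin end [[267.0, 155.0]]
collar bottom c [[452.0, 134.0]] near/far [[451.0, 197.0], [453.0, 69.0]] inner [[394.0, 134.0]] pin end [[448.0, 155.0]]
pivot [[253.51382189 154.09336043]]
eyes [621.05388591 294.71908428 134.        ]
```

```bash
python3 -m pendant '[{"x":-0.001,"y":0.005,"z":0.0027,"twist":0,"gripper":88},{"x":-0.001,"y":0.012,"z":0.0027,"twist":0,"gripper":88},{"x":-0.001,"y":0.02,"z":0.0027,"twist":0,"gripper":88},{"x":-0.001,"y":0.026,"z":0.0027,"twist":0,"gripper":88},{"x":-0.001,"y":0.03,"z":0.0027,"twist":0,"gripper":88},{"x":-0.001,"y":0.03,"z":0.0027,"twist":0,"gripper":88},{"x":-0.001,"y":0.03,"z":0.0027,"twist":0,"gripper":88}]'; echo
python3 - <<'E'
from h import *
c=cam("wrist"); st(); crop(c,254,45,60,45,6,"pics/m2.png"); s=cam("side"); crop(s,265,160,30,22,12,"pics/m3.png"); k=cam("scene"); crop(k,177,207,30,22,12,"pics/m4.png")
E
```

```text
time_s: 15.22
tcp_pos: [527.6, 232.2, 148.6]
tool_rot: [-1.571, -0.0, -2.561]
force: [-0.1, 0.6, -1.3]
width: 61.3

15.27 [527.8 232.2 149. ] [-1.5708e+00  2.0000e-04 -2.5609e+00] F [ 0.3 -0.6 -0.9] T [-0.06  0.02  0.03] w 61.2 q [ 0.37 -0.07  1.74  0.    1.47  1.36]
```

View pics/m2.png

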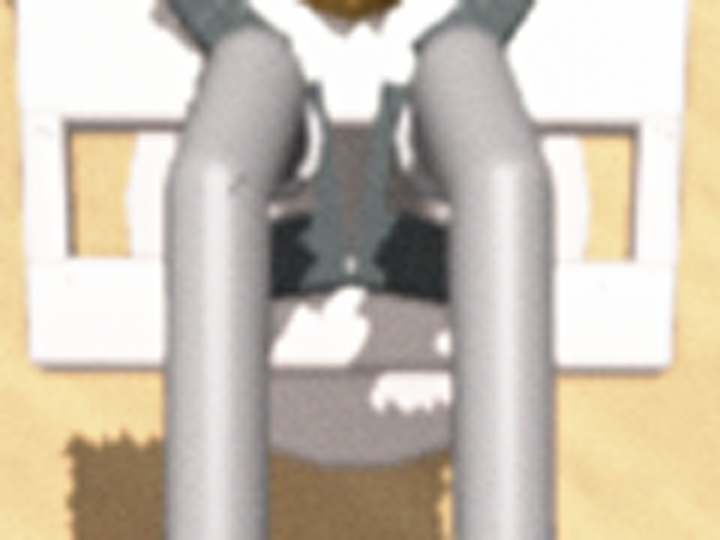

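View pics/m3.png

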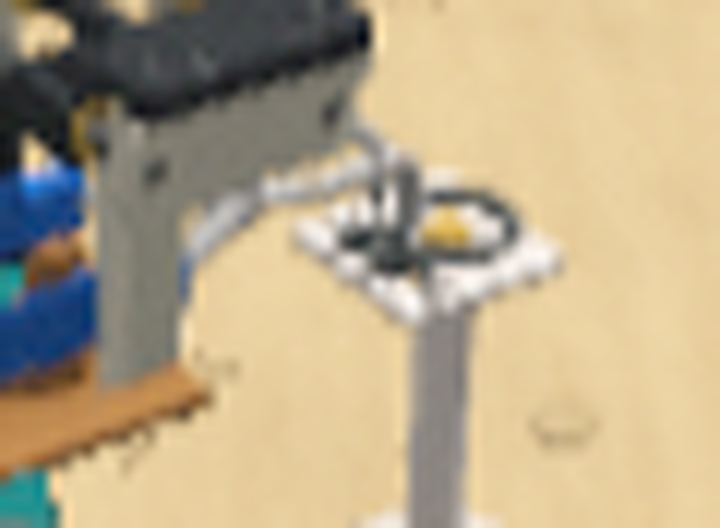

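View pics/m4.png

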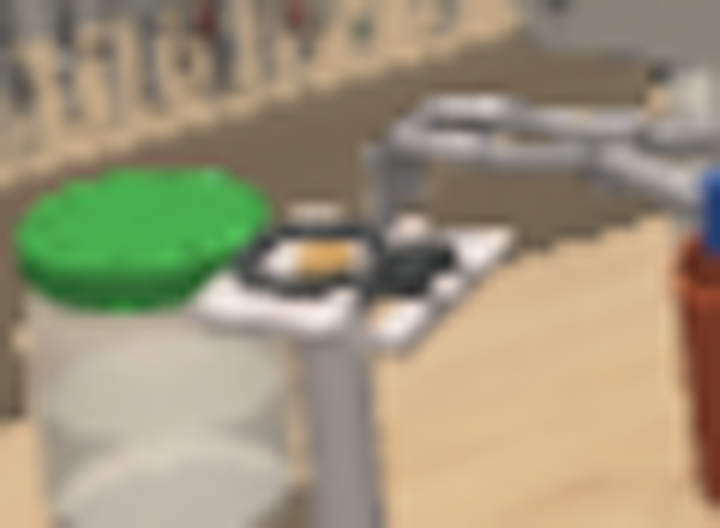

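Run:
```python
from h import *
a=cv2.imread("pics/a_side.png"); b=cv2.imread("pics/a_scene.png")
s=cam("side");k=cam("scene")
def stub(im,box):
    u0,v0,u1,v1=box; i=im[v0:v1,u0:u1]; h=cv2.cvtColor(i,cv2.COLOR_BGR2HSV); m=cv2.inRange(h,(12,110,100),(35,255,255)); 
    ys,xs=np.nonzero(m); return xs.mean()+u0,ys.mean()+v0,len(xs)
p=stub(a,(265,148,280,165)); q=stub(b,(168,200,182,212)); print(p,q)
print(plane(s,*p[:2],132.5),plane(k,*q[:2],132.5),tri(ray(s,*p[:2]),ray(k,*q[:2])))
cv2.imwrite("pics/n1.png",np.hstack([cv2.resize(a[140:172,250:290],None,fx=10,fy=10,interpolation=cv2.INTER_CUBIC),cv2.resize(b[190:222,160:200],None,fx=10,fy=10,interpolation=cv2.INTER_CUBIC)]))
# predicted tips in both
o=robot.get_obs(); R=Ro.from_euler("xyz",o["tool_rot"]).as_matrix(); X=-R[:,0]; Z=R[:,2]
T=o["tcp_pos"]+[0,0,-1.3]+113*X
for c,n,ox in((s,"side",(235,138)),(k,"scene",(147,185))):
    print(n,((proj(c,[T+7.4*Z-[0,0,7],T-7.4*Z-[0,0,7],T+7.4*Z,T-7.4*Z,[621.05,294.7,134],[637.6,306.7,133]])-ox)*12).round(0).tolist())
```

```text
(np.float64(272.0), np.float64(156.75), 4) (np.float64(173.625), np.float64(205.75), 8)
[641.09689946 304.00503055 132.5       ] [636.33497354 310.46670565 132.5       ] (array([641.40007189, 307.91729271, 129.98726248]), np.float64(0.23984930387029643))
side [[398.0, 229.0], [367.0, 207.0], [399.0, 208.0], [368.0, 186.0], [377.0, 238.0], [431.0, 219.0]]
scene [[420.0, 204.0], [392.0, 230.0], [417.0, 178.0], [390.0, 203.0], [409.0, 246.0], [330.0, 241.0]]
```

View pics/n1.png

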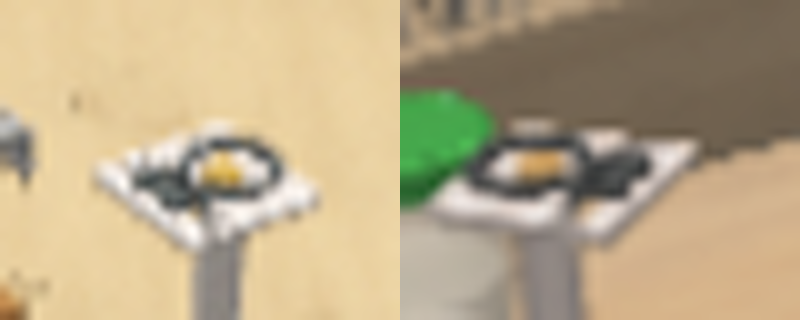

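```bash
python3 -m pendant '[{"x":-0.0003,"y":0.002,"z":-0.0005,"twist":0,"gripper":88},{"x":-0.0003,"y":0.004,"z":-0.0005,"twist":0,"gripper":88},{"x":-0.0003,"y":0.006,"z":-0.0005,"twist":0,"gripper":88},{"x":-0.0003,"y":0.008,"z":-0.0005,"twist":0,"gripper":88},{"x":-0.0003,"y":0.009,"z":-0.0005,"twist":0,"gripper":88},{"x":-0.0003,"y":0.01,"z":-0.0005,"twist":0,"gripper":88},{"x":-0.0003,"y":0.01,"z":-0.0005,"twist":0,"gripper":88}]'; echo
python3 - <<'E'
from h import *
c=cam("wrist"); st(); crop(c,254,45,60,45,6,"pics/o2.png"); s=cam("side"); crop(s,265,160,30,22,12,"pics/o3.png")
E
```

```text
time_s: 16.05
tcp_pos: [527.6, 232.7, 138.6]
tool_rot: [-1.571, -0.0, -2.561]
force: [0.1, -1.2, -1.4]
width: 61.2

16.1 [527.7 232.8 138.8] [-1.5708e+00 -1.0000e-04 -2.5608e+00] F [-0.5  1.3 -0.7] T [ 0.02  0.   -0.04] w 61.0 q [ 0.37 -0.07  1.76  0.    1.45  1.36]
```

View pics/o2.png

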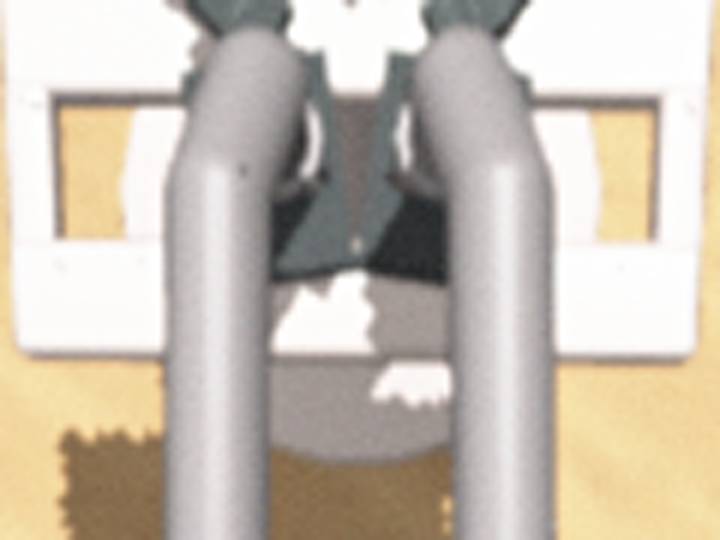

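View pics/o3.png

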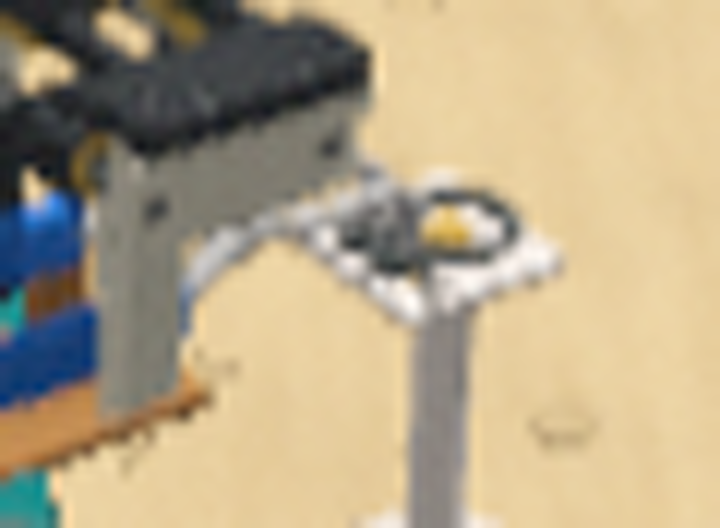

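```bash
python3 -m pendant '[{"x":0,"y":0.001,"z":0,"twist":0,"gripper":88},{"x":0,"y":0.002,"z":0,"twist":0,"gripper":88},{"x":0,"y":0.003,"z":0,"twist":0,"gripper":88},{"x":0,"y":0.0035,"z":0,"twist":0,"gripper":88}]'; echo
python3 - <<'E'
from h import *
st()
E
```

```text
time_s: 16.48
tcp_pos: [527.6, 232.7, 135.2]
tool_rot: [-1.571, -0.0, -2.561]
force: [0.2, 0.4, -0.9]
width: 61.2

16.48 [527.6 232.7 135.2] [-1.5708e+00 -1.0000e-04 -2.5608e+00] F [ 0.2  0.4 -0.9] T [ 0.03 -0.02 -0.  ] w 61.2 q [ 0.37 -0.06  1.76 -0.    1.44  1.36]
```

```bash
python3 -m pendant '[{"x":0,"y":0.0005,"z":0,"twist":0,"gripper":88},{"x":0,"y":0.001,"z":0,"twist":0,"gripper":88},{"x":0,"y":0.0015,"z":0,"twist":0,"gripper":88}]'; echo
python3 - <<'E'
from h import *
c=cam("wrist"); st(); crop(c,254,45,60,45,6,"pics/p2.png"); cv2.imwrite("pics/p1.png",c["color"])
E
```

```text
time_s: 16.73
tcp_pos: [527.7, 232.7, 133.9]
tool_rot: [-1.571, 0.0, -2.561]
force: [-0.2, -0.1, 0.0]
width: 61.1

16.78 [527.7 232.7 133.8] [-1.5708 -0.     -2.5608] F [-0.8 -0.8  0.7] T [ 0.03 -0.06  0.01] w 61.1 q [ 0.37 -0.06  1.76 -0.    1.44  1.36]
```

View pics/p2.png

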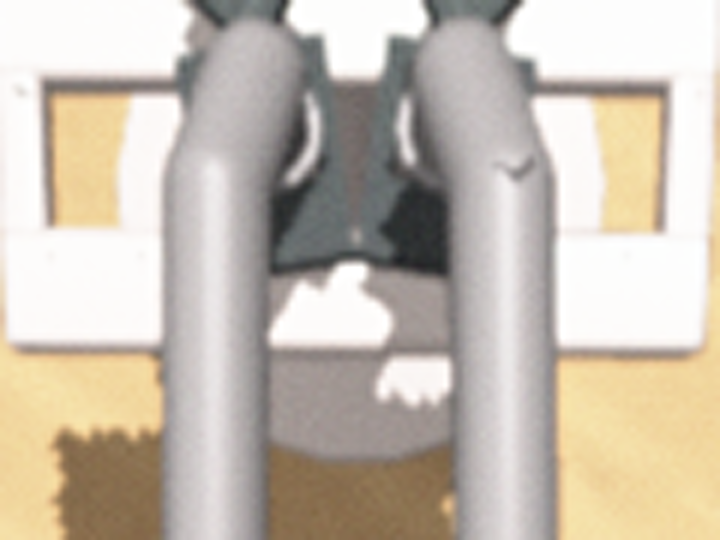

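```bash
python3 -m pendant '[{"x":0,"y":0.0003,"z":0,"twist":0,"gripper":96},{"x":0,"y":0.0003,"z":0,"twist":0,"gripper":104},{"x":0,"y":0.0003,"z":0,"twist":0,"gripper":112},{"x":0,"y":0.0003,"z":0,"twist":0,"gripper":120},{"x":0,"y":0.0003,"z":0,"twist":0,"gripper":128},{"x":0,"y":0.0003,"z":0,"twist":0,"gripper":128}]' 40; echo
python3 - <<'E'
from h import *
c=cam("wrist"); st(); crop(c,254,45,60,45,6,"pics/q2.png"); cv2.imwrite("pics/q1.png",c["color"])
E
```

```text
time_s: 17.28
tcp_pos: [527.7, 232.8, 133.5]
tool_rot: [-1.571, -0.0, -2.561]
force: [-0.9, -0.3, -1.0]
width: 47.2

17.33 [527.7 232.8 133.5] [-1.5708e+00 -1.0000e-04 -2.5608e+00] F [ 0.1 -0.4 -0.6] T [-0.04 -0.04  0.03] w 46.5 q [ 0.37 -0.06  1.76  0.    1.44  1.36]
```

View pics/q1.png

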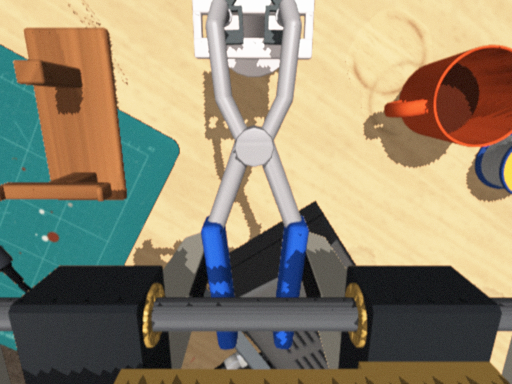

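Squeeze on to the stop.

```bash
python3 -m pendant '[{"x":0,"y":0,"z":0,"twist":0,"gripper":136},{"x":0,"y":0,"z":0,"twist":0,"gripper":144},{"x":0,"y":0,"z":0,"twist":0,"gripper":152},{"x":0,"y":0,"z":0,"twist":0,"gripper":158},{"x":0,"y":0,"z":0,"twist":0,"gripper":158},{"x":0,"y":0,"z":0,"twist":0,"gripper":158}]' 40; echo
python3 - <<'E'
from h import *
c=cam("wrist"); st(); crop(c,254,45,60,45,6,"pics/r2.png"); s=cam("side"); crop(s,265,160,30,22,12,"pics/r3.png")
E
```

```text
time_s: 17.83
tcp_pos: [527.7, 232.8, 133.6]
tool_rot: [-1.571, 0.0, -2.561]
force: [-0.4, 0.1, -1.0]
width: 36.8

17.88 [527.7 232.8 133.6] [-1.5708  0.     -2.5608] F [-0.3  0.1 -0.8] T [-0.01 -0.09  0.03] w 36.9 q [ 0.37 -0.06  1.76 -0.    1.44  1.36]
```

View pics/r2.png

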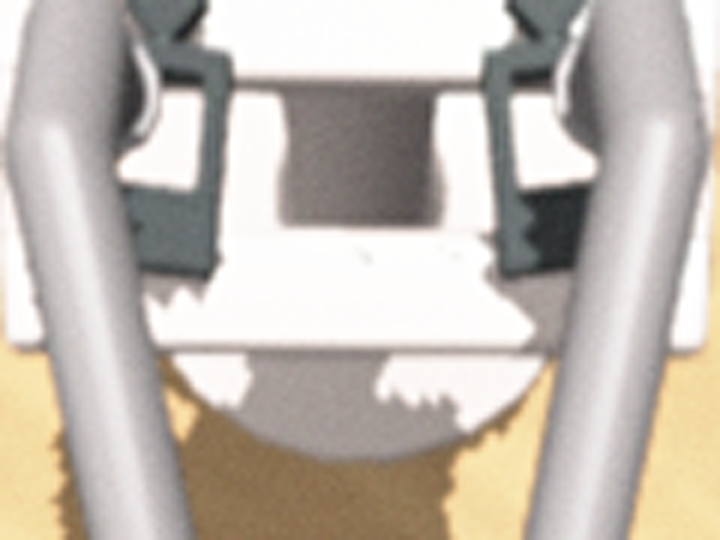

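View pics/r3.png

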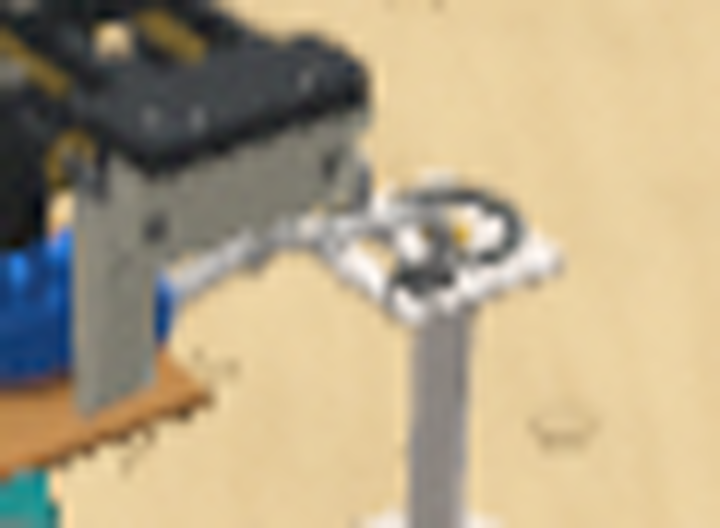

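```bash
python3 -m pendant '[{"x":0,"y":-0.002,"z":0,"twist":0,"gripper":160},{"x":0,"y":-0.005,"z":0,"twist":0,"gripper":160},{"x":0,"y":-0.009,"z":0,"twist":0,"gripper":160},{"x":0,"y":-0.014,"z":0,"twist":0,"gripper":160},{"x":0,"y":-0.02,"z":0,"twist":0,"gripper":160},{"x":0,"y":-0.025,"z":0,"twist":0,"gripper":160},{"x":0,"y":-0.025,"z":0,"twist":0,"gripper":160},{"x":0,"y":-0.025,"z":0,"twist":0,"gripper":160},{"x":0,"y":-0.025,"z":0,"twist":0,"gripper":160}]' 40; echo
python3 - <<'E'
from h import *
c=cam("wrist"); st(); crop(c,254,45,60,45,6,"pics/s2.png"); s=cam("side"); crop(s,265,155,30,22,12,"pics/s3.png"); k=cam("scene"); crop(k,177,200,30,22,12,"pics/s4.png")
E
```

```text
time_s: 18.68
tcp_pos: [527.6, 232.7, 158.4]
tool_rot: [-1.571, -0.0, -2.561]
force: [0.6, -0.1, -1.3]
width: 36.1

18.73 [527.6 232.7 158.2] [-1.5709e+00 -4.0000e-04 -2.5608e+00] F [-0.3 -0.2 -1.4] T [-0.06 -0.02 -0.  ] w 36.0 q [ 0.37 -0.08  1.73  0.    1.48  1.36]
```

View pics/s2.png

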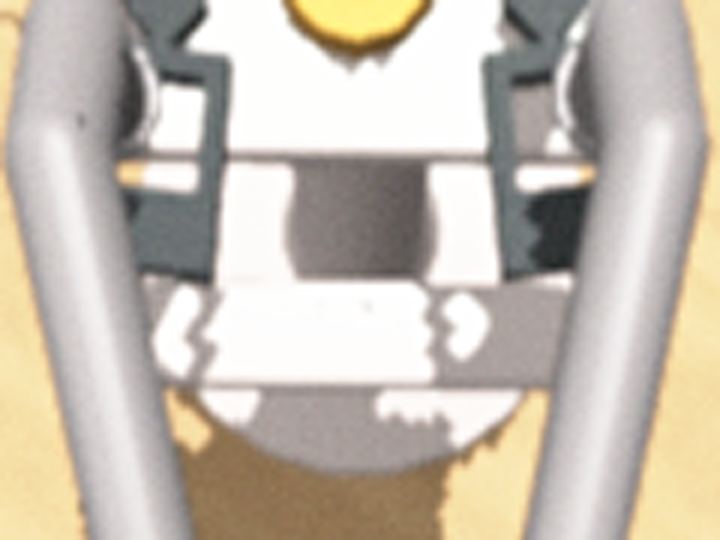

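View pics/s3.png

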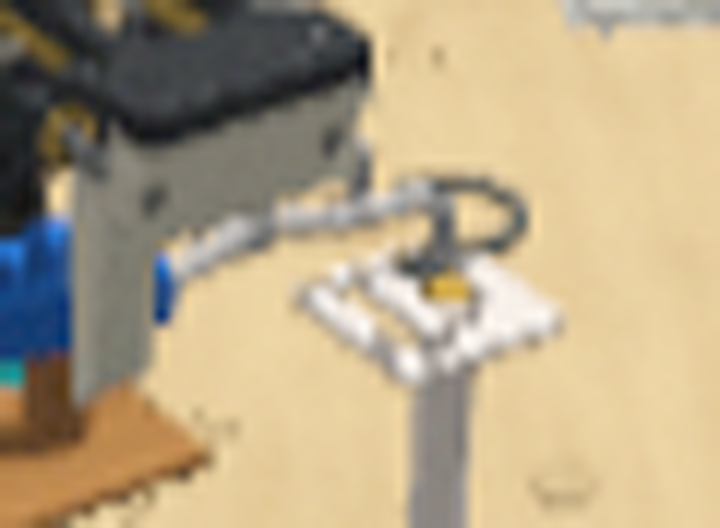

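View pics/s4.png

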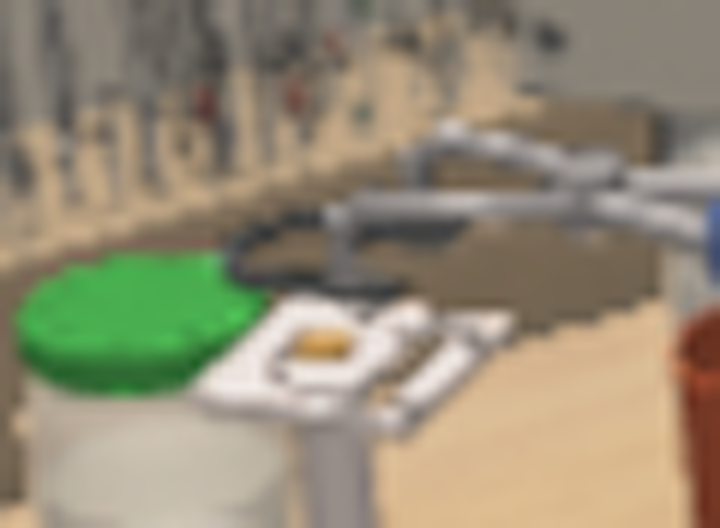

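```bash
python3 - <<'E'
from h import *
st(); go((586.9,-202,170),-2.561)
E
python3 -m pendant '[{"x":0,"y":-0.005,"z":0.008,"twist":0,"gripper":160},{"x":0,"y":-0.01,"z":0.024,"twist":0,"gripper":160},{"x":0.01,"y":-0.012,"z":0.048,"twist":0,"gripper":160},{"x":0.025,"y":-0.012,"z":0.072,"twist":0,"gripper":160},{"x":0.045,"y":-0.012,"z":0.096,"twist":0,"gripper":160},{"x":0.065,"y":-0.012,"z":0.12,"twist":0,"gripper":160},{"x":0.085,"y":-0.012,"z":0.144,"twist":0,"gripper":160},{"x":0.1,"y":-0.012,"z":0.168,"twist":0,"gripper":160},{"x":0.115,"y":-0.012,"z":0.192,"twist":0,"gripper":160},{"x":0.13,"y":-0.012,"z":0.216,"twist":0,"gripper":160}]'; echo
python3 - <<'E'
from h import *
st(); go((586.9,-202,170),-2.561)
E
```

```text
18.83 [527.6 232.7 158.2] [-1.5709e+00 -4.0000e-04 -2.5608e+00] F [ 0.2  0.1 -0.7] T [-0.05  0.01 -0.03] w 36.3 q [ 0.37 -0.08  1.73  0.    1.48  1.36]
x 0.1889 y -0.0117 z 0.3960 twist 0.0002
time_s: 19.67
tcp_pos: [537.4, -21.1, 171.0]
tool_rot: [-1.57, 0.0, -2.561]
force: [-0.5, 0.5, -0.8]
width: 36.0

19.67 [537.4 -21.1 171. ] [-1.5704e+00  3.0000e-04 -2.5610e+00] F [-0.5  0.5 -0.8] T [-0.03  0.02 -0.01] w 36.0 q [-0.09 -0.17  1.8  -0.    1.51  0.9 ]
x 0.0578 y 0.0011 z 0.1784 twist 0.0000
```

```bash
python3 -m pendant '[{"x":0.012,"y":0,"z":0.024,"twist":0,"gripper":160},{"x":0.022,"y":0,"z":0.048,"twist":0,"gripper":160},{"x":0.032,"y":0,"z":0.072,"twist":0,"gripper":160},{"x":0.04,"y":0,"z":0.096,"twist":0,"gripper":160},{"x":0.048,"y":0,"z":0.12,"twist":0,"gripper":160},{"x":0.054,"y":0,"z":0.144,"twist":0,"gripper":160},{"x":0.0578,"y":0,"z":0.165,"twist":0,"gripper":160},{"x":0.0578,"y":0,"z":0.178,"twist":0,"gripper":160},{"x":0.0578,"y":0,"z":0.178,"twist":0,"gripper":160},{"x":0.0578,"y":0,"z":0.178,"twist":0,"gripper":160}]'; echo
python3 - <<'E'
from h import *
c=cam("wrist"); st(); cv2.imwrite("pics/t1.png",c["color"]); crop(c,254,50,66,50,6,"pics/t2.png")
np.savez("pics/t1.npz",**{q:c[q] for q in("color","intrinsics","position","orientation","R")})
s=cam("side"); crop(s,304,230,40,40,9,"pics/t3.png"); k=cam("scene"); crop(k,274,170,40,40,9,"pics/t4.png")
a=cv2.imread("pics/t3.png");b=cv2.imread("pics/t4.png"); cv2.imwrite("pics/t34.png",cv2.resize(np.hstack([a,b]),(800,400)))
print(proj(c,[[698.7,-128.6,80],[698.7,-128.6,56]]))
E
```

```text
time_s: 20.5
tcp_pos: [586.9, -199.9, 170.3]
tool_rot: [-1.571, -0.0, -2.561]
force: [-0.2, 0.4, -1.7]
width: 36.3

20.55 [ 586.7 -199.3  170.5] [-1.5714e+00 -1.0000e-04 -2.5608e+00] F [-0.5  0.1 -1.4] T [-0.04 -0.03 -0.  ] w 36.2 q [-0.37  0.01  1.63  0.    1.5   0.62]
[[256.49420328  22.96646445]
 [256.33818692  30.44551493]]
```

View pics/t1.png

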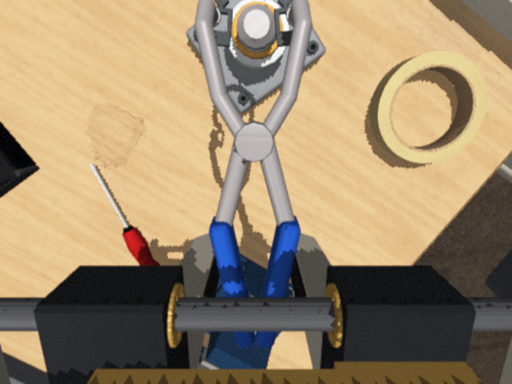

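View pics/t2.png

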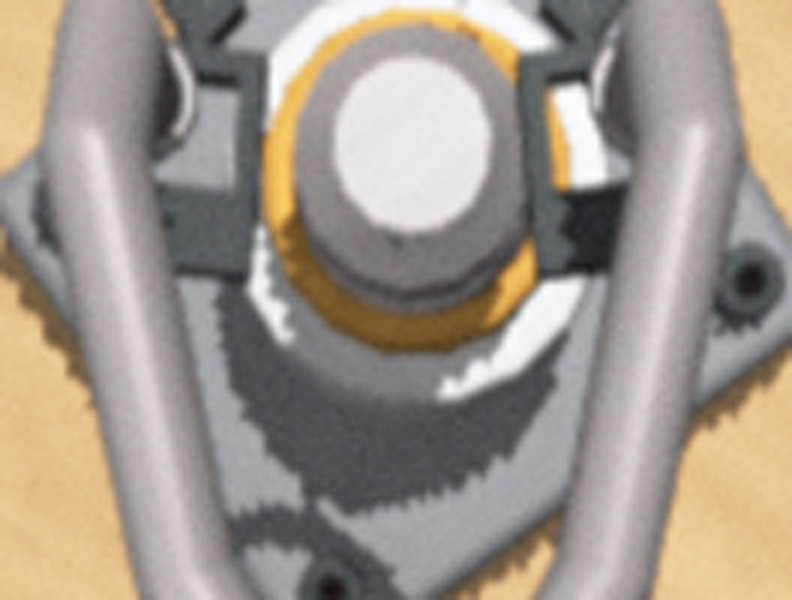

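View pics/t34.png

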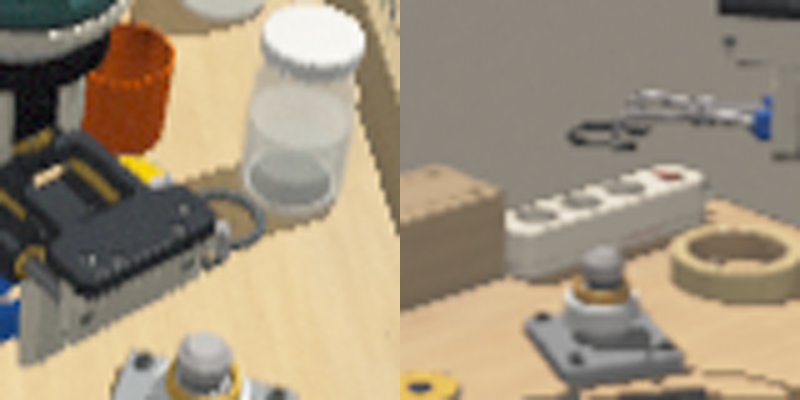

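Run:
```python
from h import *
d=dict(np.load("pics/t1.npz")); st(); o=robot.get_obs(); R=Ro.from_euler("xyz",o["tool_rot"]).as_matrix(); X=-R[:,0]; Z=R[:,2]
c=cam("wrist"); h=cv2.cvtColor(c["color"],cv2.COLOR_BGR2HSV)
m=cv2.inRange(h,(0,0,190),(180,50,255)); m[:5]=0;m[45:]=0;m[:,:238]=0;m[:,:240]=0;m[:,275:]=0
cs,_=cv2.findContours(m,cv2.RETR_EXTERNAL,cv2.CHAIN_APPROX_NONE); q=max(cs,key=cv2.contourArea); e=cv2.fitEllipse(q); print(e)
T=o["tcp_pos"]
for n,u,v,z in(("eyes",253.6,22.9,T[2]+.4),("tip",e[0][0],e[0][1],80),("pins",253.6,15.,T[2]+.4)):
    P=plane(c,u,v,z); print(n,P,"X",(P-T)@X,"Z",(P-T)@Z)
```

```text
20.65 [ 586.7 -198.9  170.7] [-1.5709e+00  1.0000e-04 -2.5600e+00] F [-0.1 -0.1 -1.5] T [-0.05  0.03  0.02] w 36.4 q [-0.37  0.01  1.63  0.    1.5   0.62]
((257.5986022949219, 24.12217140197754), (25.24309539794922, 28.345561981201172), 1.9042607545852661)
eyes [ 680.61271734 -136.98837185  171.10372615] X 112.44246110596453 Z -0.12260609088889882
tip [ 698.38953878 -128.46447813   80.        ] X 131.966482777905 Z 2.52594435152298
pins [ 683.36106682 -135.18531552  171.10372615] X 115.72946997804372 Z -0.11953077378503651
```

```bash
python3 -m pendant '[{"x":0.0013,"y":0.005,"z":0.0025,"twist":0,"gripper":160},{"x":0.0013,"y":0.015,"z":0.0025,"twist":0,"gripper":160},{"x":0.0013,"y":0.028,"z":0.0025,"twist":0,"gripper":160},{"x":0.0013,"y":0.042,"z":0.0025,"twist":0,"gripper":160},{"x":0.0013,"y":0.054,"z":0.0025,"twist":0,"gripper":160},{"x":0.0013,"y":0.06,"z":0.0025,"twist":0,"gripper":160},{"x":0.0013,"y":0.06,"z":0.0025,"twist":0,"gripper":160},{"x":0.0013,"y":0.06,"z":0.0025,"twist":0,"gripper":160}]'; echo
python3 - <<'E'
from h import *
c=cam("wrist"); st(); crop(c,254,50,66,50,6,"pics/u2.png")
s=cam("side"); crop(s,304,250,27,27,13,"pics/t3.png"); k=cam("scene"); crop(k,274,175,27,27,13,"pics/t4.png")
a=cv2.imread("pics/t3.png");b=cv2.imread("pics/t4.png"); cv2.imwrite("pics/u34.png",cv2.resize(np.hstack([a,b]),(800,400)))
o=robot.get_obs(); R=Ro.from_euler("xyz",o["tool_rot"]).as_matrix(); X=-R[:,0]; Z=R[:,2]; T=o["tcp_pos"]
print("axle X,Z",([698.4,-128.5,0]-T)@X,([698.4,-128.5,0]-T)@Z)
C=T+133.3*X
for n,cc,ox in(("s",s,(277,223)),("k",k,(247,148))): print(n,((proj(cc,[C-[0,0,1.6],[698.4,-128.5,80]])-ox)*400/54).round(0).tolist())
E
```

```text
time_s: 21.37
tcp_pos: [587.1, -202.5, 110.2]
tool_rot: [-1.571, -0.0, -2.561]
force: [0.7, -0.1, -0.5]
width: 36.5

21.42 [ 587.4 -202.5  110.9] [-1.5705e+00  3.0000e-04 -2.5608e+00] F [ 0.  -0.7 -1. ] T [-0.04 -0.02 -0.02] w 36.3 q [-0.37  0.05  1.69  0.    1.4   0.62]
axle X,Z 133.32021907050054 -1.2323388899284853
s [[210.0, 206.0], [201.0, 262.0]]
k [[208.0, 171.0], [207.0, 230.0]]
```

View pics/u2.png

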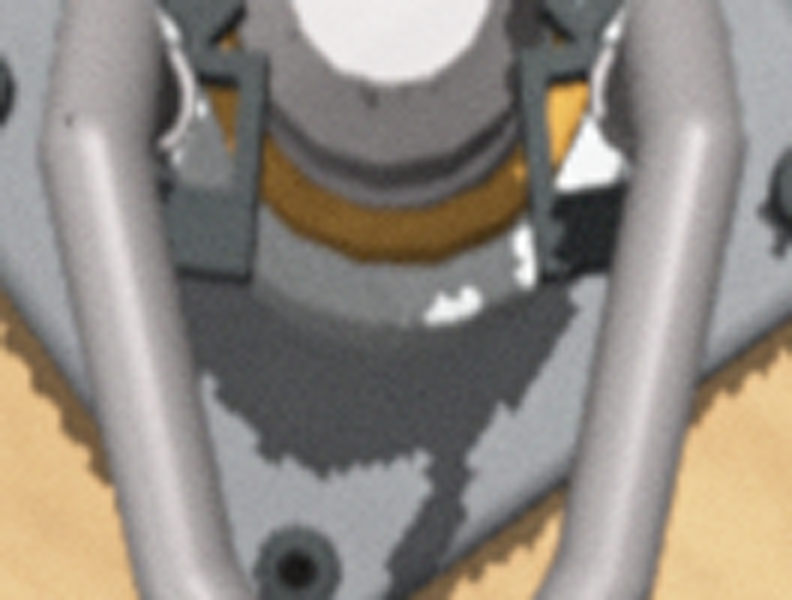

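View pics/u34.png

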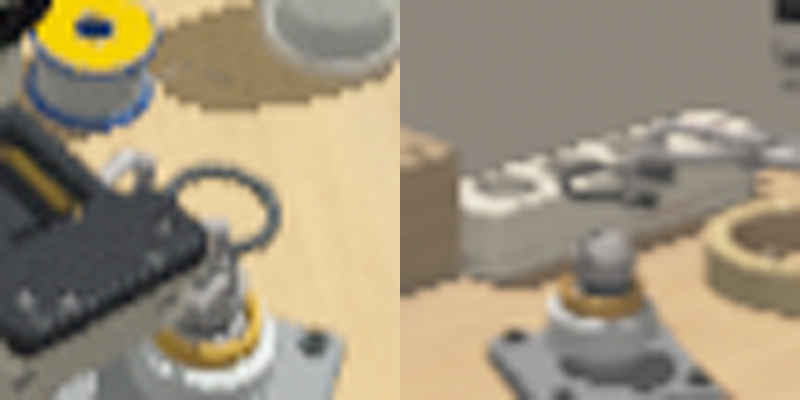

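```bash
python3 -m pendant '[{"x":0,"y":0.006,"z":0,"twist":0,"gripper":160},{"x":0,"y":0.012,"z":0,"twist":0,"gripper":160},{"x":0,"y":0.018,"z":0,"twist":0,"gripper":160},{"x":0,"y":0.022,"z":0,"twist":0,"gripper":160},{"x":0,"y":0.025,"z":0,"twist":0,"gripper":160},{"x":0,"y":0.027,"z":0,"twist":0,"gripper":160},{"x":0,"y":0.029,"z":0,"twist":0,"gripper":160},{"x":0,"y":0.029,"z":0,"twist":0,"gripper":160}]'; echo
python3 - <<'E'
from h import *
c=cam("wrist"); st(); crop(c,254,50,66,50,6,"pics/v2.png")
s=cam("side"); crop(s,304,255,20,20,18,"pics/t3.png"); k=cam("scene"); crop(k,274,180,20,20,18,"pics/t4.png")
a=cv2.imread("pics/t3.png");b=cv2.imread("pics/t4.png"); cv2.imwrite("pics/v34.png",cv2.resize(np.hstack([a,b]),(800,400)))
E
```

```text
time_s: 22.18
tcp_pos: [587.1, -202.5, 81.2]
tool_rot: [-1.571, -0.0, -2.561]
force: [-0.6, -0.8, -1.4]
width: 36.5

22.23 [ 587.1 -202.5   81.4] [-1.5709e+00 -1.0000e-04 -2.5608e+00] F [ 0.3  0.6 -0.8] T [-0.03 -0.01  0.06] w 36.3 q [-0.37  0.07  1.72 -0.    1.36  0.62]
```

View pics/v2.png

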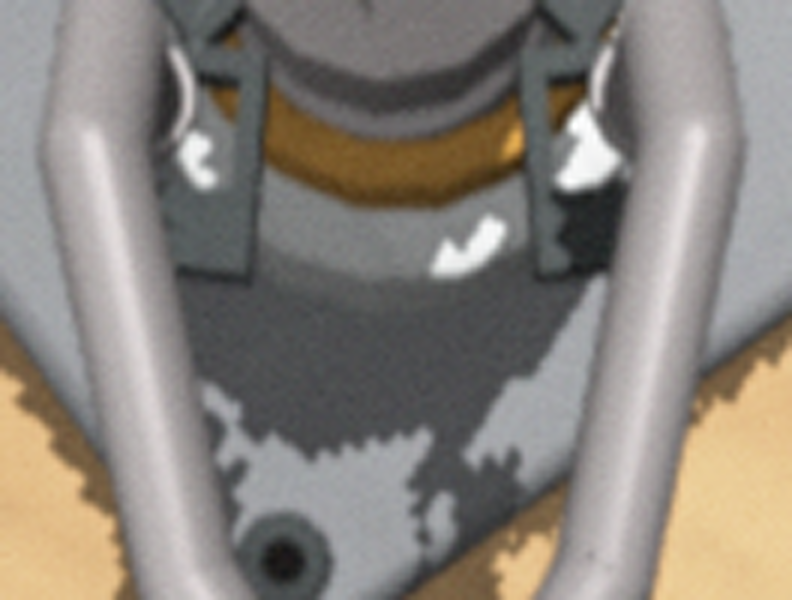

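View pics/v34.png

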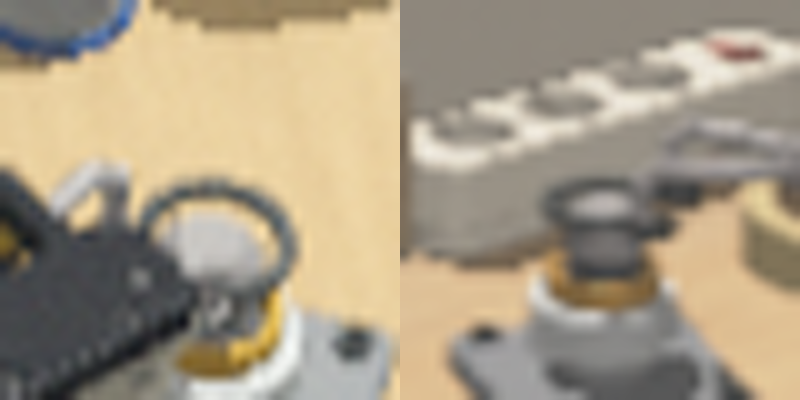

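```bash
python3 -m pendant '[{"x":0.0007,"y":0.001,"z":0,"twist":0,"gripper":160},{"x":0.0007,"y":0.002,"z":0,"twist":0,"gripper":160},{"x":0.0007,"y":0.004,"z":0,"twist":0,"gripper":160},{"x":0.0007,"y":0.006,"z":0,"twist":0,"gripper":160},{"x":0.0007,"y":0.008,"z":0,"twist":0,"gripper":160},{"x":0.0007,"y":0.009,"z":0,"twist":0,"gripper":160},{"x":0.0007,"y":0.009,"z":0,"twist":0,"gripper":160}]'; echo
python3 - <<'E'
from h import *
c=cam("wrist"); st(); crop(c,254,50,66,50,6,"pics/w2.png")
s=cam("side"); crop(s,304,258,20,20,18,"pics/t3.png"); k=cam("scene"); crop(k,274,182,20,20,18,"pics/t4.png")
a=cv2.imread("pics/t3.png");b=cv2.imread("pics/t4.png"); cv2.imwrite("pics/w34.png",cv2.resize(np.hstack([a,b]),(800,400)))
E
```

```text
time_s: 22.92
tcp_pos: [586.4, -202.8, 72.1]
tool_rot: [-1.571, -0.0, -2.561]
force: [-0.0, 0.4, -1.7]
width: 36.3

22.97 [ 586.5 -202.9   72.4] [-1.5711e+00 -2.0000e-04 -2.5608e+00] F [-0.4 -0.5 -1.2] T [-0.04 -0.01  0.03] w 36.5 q [-0.37  0.08  1.73  0.    1.34  0.62]
```

View pics/w2.png

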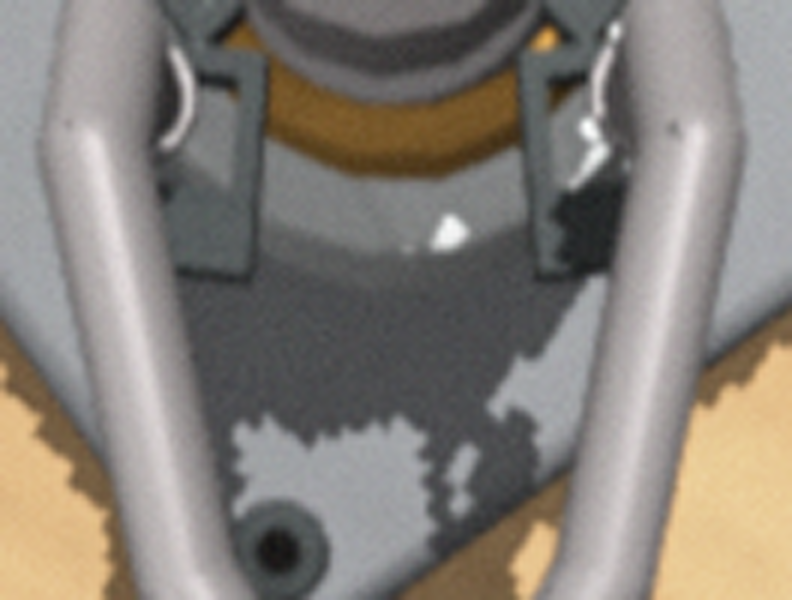

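View pics/w34.png

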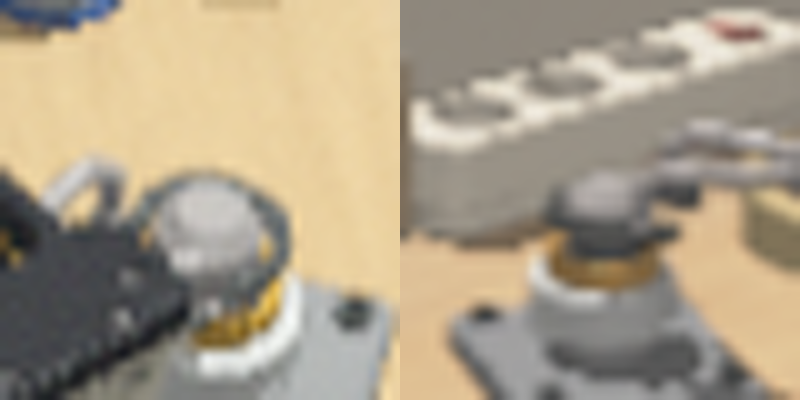

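```bash
python3 -m pendant '[{"x":0.0004,"y":0.002,"z":0,"twist":0,"gripper":160},{"x":0.0004,"y":0.004,"z":0,"twist":0,"gripper":160},{"x":0.0004,"y":0.006,"z":0,"twist":0,"gripper":160},{"x":0.0004,"y":0.008,"z":0,"twist":0,"gripper":160},{"x":0.0004,"y":0.009,"z":0,"twist":0,"gripper":160},{"x":0.0004,"y":0.010,"z":0,"twist":0,"gripper":160},{"x":0.0004,"y":0.01,"z":0,"twist":0,"gripper":160}]'; echo
python3 - <<'E'
from h import *
c=cam("wrist"); st(); crop(c,254,50,66,50,6,"pics/x2.png")
s=cam("side"); crop(s,304,258,20,20,18,"pics/t3.png"); k=cam("scene"); crop(k,274,182,20,20,18,"pics/t4.png")
a=cv2.imread("pics/t3.png");b=cv2.imread("pics/t4.png"); cv2.imwrite("pics/x34.png",cv2.resize(np.hstack([a,b]),(800,400)))
E
```

```text
time_s: 23.65
tcp_pos: [586.1, -203.1, 62.3]
tool_rot: [-1.571, -0.0, -2.561]
force: [-0.2, -0.0, -2.3]
width: 36.0

23.7 [ 586.2 -203.1   62.4] [-1.5709e+00 -1.0000e-04 -2.5608e+00] F [ 0.6  0.4 -1.3] T [-0.06  0.   -0.  ] w 36.2 q [-0.37  0.08  1.73 -0.    1.32  0.62]
```

View pics/x2.png

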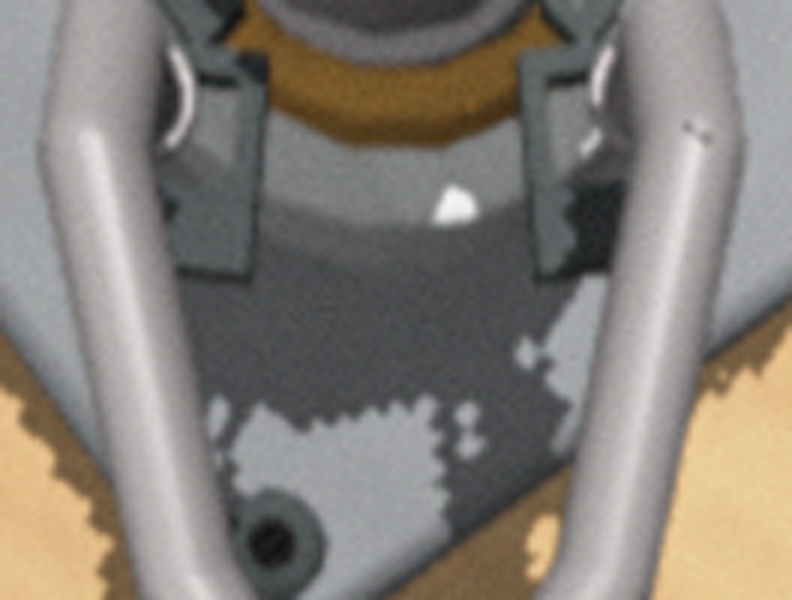

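View pics/x34.png

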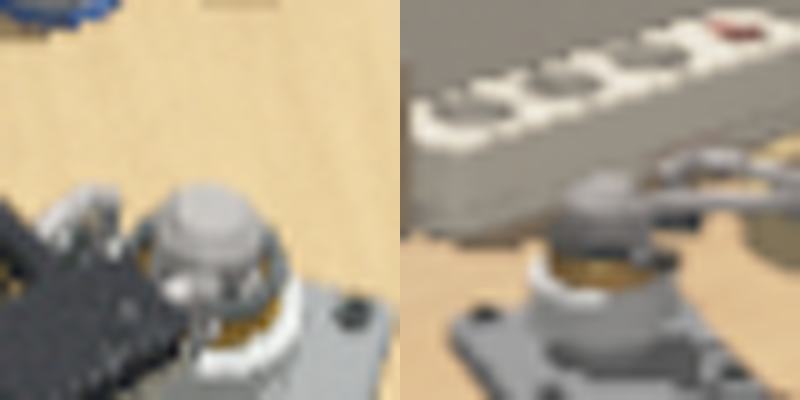

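```bash
python3 -m pendant '[{"x":0,"y":0.0007,"z":0,"twist":0,"gripper":160},{"x":0,"y":0.0014,"z":0,"twist":0,"gripper":160},{"x":0,"y":0.002,"z":0,"twist":0,"gripper":160},{"x":0,"y":0.002,"z":0,"twist":0,"gripper":160}]'; echo
python3 - <<'E'
from h import *
st()
E
```

```text
time_s: 24.13
tcp_pos: [586.2, -203.0, 60.4]
tool_rot: [-1.571, -0.0, -2.561]
force: [0.1, -0.3, -0.9]
width: 36.3

24.13 [ 586.2 -203.    60.4] [-1.5710e+00 -1.0000e-04 -2.5608e+00] F [ 0.1 -0.3 -0.9] T [-0.06  0.    0.05] w 36.3 q [-0.37  0.09  1.74  0.    1.32  0.62]
```

```bash
python3 -m pendant '[{"x":0,"y":0.0004,"z":0,"twist":0,"gripper":160},{"x":0,"y":0.0008,"z":0,"twist":0,"gripper":160},{"x":0,"y":0.0012,"z":0,"twist":0,"gripper":160},{"x":0,"y":0.0012,"z":0,"twist":0,"gripper":160}]'; echo
python3 - <<'E'
from h import *
for i in range(4): c=cam("wrist"); st()
E
```

```text
time_s: 24.47
tcp_pos: [586.2, -203.1, 59.3]
tool_rot: [-1.571, 0.0, -2.561]
force: [-0.7, -0.2, -1.3]
width: 36.3

24.52 [ 586.2 -203.1   59.3] [-1.5708  0.     -2.5608] F [ 0.4 -0.1 -1.1] T [ 0.02 -0.09 -0.  ] w 36.5 q [-0.37  0.09  1.74  0.    1.32  0.62]
24.57 [ 586.2 -203.1   59.4] [-1.5708  0.     -2.5608] F [-0.2 -1.4 -1.4] T [ 0.04 -0.03 -0.01] w 36.4 q [-0.37  0.09  1.74 -0.    1.32  0.62]
24.62 [ 586.3 -203.1   59.4] [-1.5708  0.     -2.5608] F [ 0.4 -0.7 -0.7] T [-0.04 -0.    0.01] w 36.0 q [-0.37  0.09  1.74  0.    1.32  0.62]
24.67 [ 586.2 -203.1   59.4] [-1.5708  0.     -2.5608] F [-0.1  0.4 -1. ] T [-0.04  0.02  0.04] w 36.3 q [-0.37  0.09  1.74  0.    1.32  0.62]
```

```bash
python3 -m pendant '[{"x":0,"y":0.0004,"z":0,"twist":0,"gripper":160},{"x":0,"y":0.0008,"z":0,"twist":0,"gripper":160},{"x":0,"y":0.0012,"z":0,"twist":0,"gripper":160},{"x":0,"y":0.0012,"z":0,"twist":0,"gripper":160}]'; echo
python3 - <<'E'
from h import *
for i in range(3): c=cam("wrist"); st()
E
```

```text
time_s: 25.0
tcp_pos: [586.2, -203.1, 58.1]
tool_rot: [-1.571, -0.0, -2.561]
force: [-0.2, -0.1, -0.8]
width: 36.5

25.05 [ 586.2 -203.1   58.1] [-1.5708  0.     -2.5608] F [-0.2 -1.4  0.3] T [-0.01  0.02  0.  ] w 36.3 q [-0.37  0.09  1.74  0.    1.32  0.62]
25.1 [ 586.2 -203.1   58.1] [-1.5708  0.     -2.5608] F [0.5 0.4 0.3] T [-0.02 -0.01 -0.02] w 36.2 q [-0.37  0.09  1.74  0.    1.32  0.62]
25.15 [ 586.3 -203.1   58.2] [-1.5707  0.     -2.5608] F [-0.3 -1.4 -0.1] T [ 0.01 -0.04  0.02] w 36.4 q [-0.37  0.09  1.74  0.    1.32  0.62]
```

```bash
python3 -m pendant '[{"x":0,"y":-0.0006,"z":0,"twist":0,"gripper":160},{"x":0,"y":-0.0006,"z":0,"twist":0,"gripper":160},{"x":0,"y":-0.0006,"z":0,"twist":0,"gripper":160}]'; echo
python3 - <<'E'
from h import *
c=cam("wrist"); st(); cv2.imwrite("pics/y1.png",c["color"])
s=cam("side"); crop(s,304,258,20,20,18,"pics/t3.png"); k=cam("scene"); crop(k,274,182,20,20,18,"pics/t4.png")
a=cv2.imread("pics/t3.png");b=cv2.imread("pics/t4.png"); cv2.imwrite("pics/y34.png",cv2.resize(np.hstack([a,b]),(800,400))); cv2.imwrite("pics/y5.png",s["color"])
E
```

```text
time_s: 25.4
tcp_pos: [586.3, -203.1, 58.8]
tool_rot: [-1.571, 0.0, -2.561]
force: [-0.2, 1.0, -1.4]
width: 36.3

25.45 [ 586.2 -203.1   58.8] [-1.5708  0.     -2.5609] F [-0.3  0.4 -0.6] T [-0.02 -0.1  -0.03] w 36.4 q [-0.37  0.09  1.74  0.    1.32  0.62]
```

View pics/y1.png

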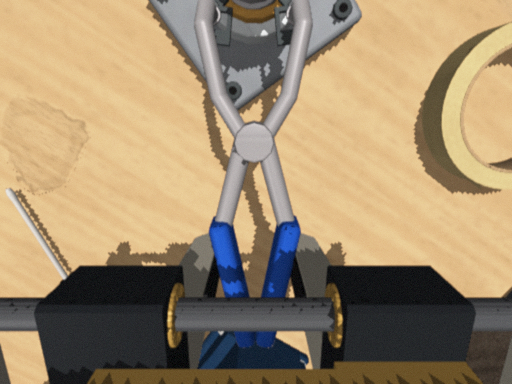

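View pics/y34.png

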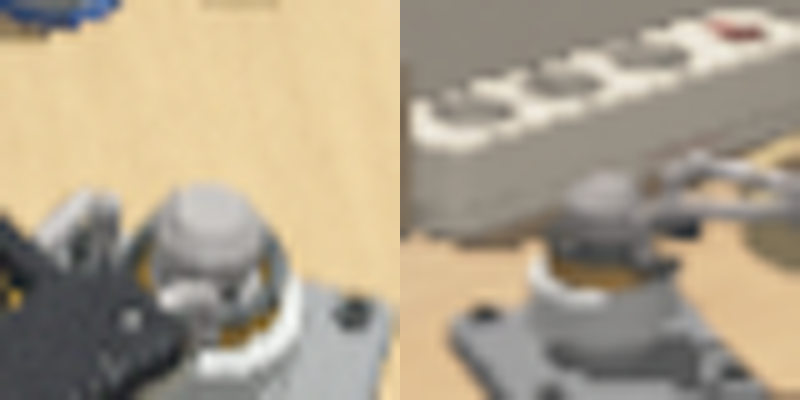

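View pics/y5.png

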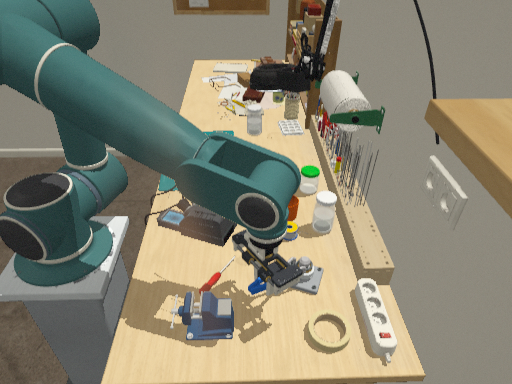

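Run:
```python
from station import robot
print(robot.close_job())
```

```text
the job is handed in; nothing more can be done
None
```

The job is handed in at about 25.5 s of the 59 s allowed, with no verdict reported. I measured every condition below by camera and force, so none is confirmed by the judge.

- **Pulley:** it slid down the axle hub side up. It stopped firmly at TCP height 29.9 mm with about 18 N of push, then I let it go. The wrist and side pictures afterwards show it seated and centred.
- **Ring:** I picked up the pliers at 61 mm, put the pins into the eyes and squeezed to the stop (fingers about 36 mm apart). The pictures show the ring spread, lifted off its stand and carried to the axle without slipping.
- **At the axle:** the ring went down over the axle with no sideways force. It touched the hub lightly at TCP height of about 58.1 mm, so I raised it 0.6 mm and finished there. Its underside is roughly 56–57 mm up, level with the groove, and the pliers are still squeezed with a 40 N grip setting.
- **Bystanders:** the gripper never went near the mug, reel or screwdriver. The last pictures show them standing, but I did not measure whether they moved.

**Checks that disagreed:**
- While I lined up the pulley, the wrist camera and the other two cameras differed by 3–6 mm.
- For the ring over the axle they differed by about 2–3 mm, the side camera one way and the scene camera the other. I relied on the wrist view and the force readings.
- I judged the ring's tilt and arm spread by eye from the pictures, not from a direct reading.

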